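Pack the bracket kit into its fitted tray

ROBOT

A 6-joint arm with a two-finger parallel gripper is mounted at the origin on a cart in front of the work surface, level with it; the furniture and walls round the work are solid. World frame = base frame: x ahead of the robot, y to its left, z up, the work surface at z = 0. Lengths are in mm, angles in rad, forces in N, time in s.
With the tool pointing down it reaches from about 300 to 775 mm from the base axis. Payload 14.6 kg.
Tool frame: the origin (TCP) lies at the very end of the fingers, on their centre line; the grasp point (between the pads) lies 19 mm behind it; z points along the fingers, x is the direction in which the jaws open and shut, and the axes are right-handed (so a half turn about z gives the same grasp; the last joint's range is limited). The gripper opens to 85 mm and grips with 20 to 120 N. Pads are 22 mm wide; open, the fingers measure 114 mm over their backs; the gripper's body (76 mm by 85 mm) begins 54 mm behind the grasp point. The pads swing forward as they close: fully open they stand 13 mm farther back than shut.
Start: joints at [-1.254, 0.3, 1.521, -0, 1.321, -0.067], TCP at [205.938, -509.979, 231.281] pointing down, gripper open.
Joint ranges: [-3.03, 3.03], [-0.79, 2.21], [0.23, 2.52], [-1.04, 4.18], [0, 3.07], [-2.55, 2.55]. Speed limits (rad/s): [2.22, 2.22, 2.57, 3.14, 3.14, 3.14].

INTERFACE

Orientations are given as [roll, pitch, yaw] about the fixed x, y, z axes, in that order (R = Rz(yaw) Ry(pitch) Rx(roll)).
In Python, from rig import sensors, camera, get_calibration, finish_job gives the robot as it stands.
- The arm moves only by the tool play_rows, never from a script. Its argument "commands" is a list that holds one entry, the list of rows, each a list of 6 numbers: the shift along the tool's x, y, z scaled (see below), then the turn, a rotation vector about the tool's x, y, z scaled (see below). A call has 1 to 12 rows; each row shifts and turns the pose as measured when the row begins, along the tool's axes as they then stand; what a row does not reach is not made up. The controller multiplies each number of a shift by 0.04 m and each number of a turn by 30 degrees. A row lasts 1/8 s, in which the tool goes at most 62.5 mm and 10.7 degrees, less where a joint would pass 70% of its speed; a pose out of reach is approached as far as the arm can. A call with a number of a shift or a turn outside -1 to 1 is refused whole. A call with a gripper value outside its range is refused whole. "jaw" is the closure in counts, from 0 (fully open) to 255 (shut), set as the call begins (left out, the last holds). The fingers move at their own pace and stop on an object; the grip force is fixed at half the most. Time passes only in rows, so rows that do not move let the fingers close. It gives the time, the measured TCP pose, the force and the opening at its end, in the units of the state.
- sensors.observe(): the state, without advancing time (a new reading comes with each control period).
- camera(name): name is "side" or "top" or "wrist"; returns (picture, depth): 384x512x3 uint8, blue, green, red; 384x512 float32, mm along the optical axis (not along the pixel's ray), 0 where there is no reading.
- get_calibration(name): a dict with "intrinsics" (3x3 intrinsics, pixels), "R" (3x3) and "t" (3): a world point X has camera coordinates R X + t; the wrist camera has in their place "hand_eye" (4x4, takes a point from camera to tool coordinates, whose origin is the TCP and whose axes are the tool frame's). Camera axes: x right, y down, z forward; pixel columns grow to the right and rows downward; lengths in mm; the calibration is good to about 2 mm. The wrist camera is an equidistant fisheye: a pixel r from the principal point sees the ray r / f radians off the axis. A picture is of the moment at which its call begins: read the wrist's pose just before it. get_calibration takes no time and is no camera call.
- finish_job(): hands the job in, once; it reports no verdict.
The state is a dict: "time_s": time; "joints": joint angles; "qd": joint speeds; "joint_torque": joint torques, N m; "tool_pos": TCP position; "tool_rot": TCP orientation; "wrist_force": force on the tool from outside, world axes, zero at the start; "ft_torque": the same for the moment, N m; "opening": finger opening in mm.
Only numpy, scipy, OpenCV 4.12 (cv2) and the standard library are available. Lean on these libraries where they do the work, as an engineer would, in place of code of your own. Each camera call takes 0.05 s, during which the arm holds its last target.

TASK

Pack the three parts of the bracket kit into the shallow plywood tray so that each sits right down, flat and unjammed: the wood block on the tray floor in the wide bay along the side away from the two corner blocks, the stepped bracket upright beside it with its foot on the floor between the two corner blocks and its ear over the wood block, and the short square tube lying flat on the bracket's foot. They only fit if they go in in that order. Do not disturb the fuse carrier, the contactor and the connector lying near.

Things in the scene. Friction and masses are not known exactly. Their poses are not given: they have to be found in the camera images.
- tray: Fixed shallow plywood tray, outside 138 (x) x 134 (y) x 24 mm high; origin at the centre of its underside, x and y along its sides, z up. Floor 6 mm thick; sides 8 mm thick, rising 18 mm above the floor: low, so parts can be held by their upper half while they go in. Inside 122 (x) x 118 (y) mm.
- tray_floor (a point): Centre of the tray's inner floor, axes as the tray's. Two fixed corner blocks, level with the sides, fill the corners on the -x side, each x = -61 to -6 mm, |y| = 30 to 59 mm: a bay 60 mm wide in y between them. Packed, with 3 to 6 mm between neighbours: wood block centred at x = +35 mm, bracket plate at x = +5 mm, tube at x = -30 mm, all at y = 0.
- block_mid (a point): Centre of the loose pine block, 46 (x) x 110 (y) x 38 (z) mm, 0.1 kg. Packed: its length (y) along the tray's y, its centre 19 mm above the tray floor.
- bracket_mid (a point): Loose metal stepped bracket, 0.25 kg, on its foot; point: centre of its upright plate, 39 mm up. Plate 8 (x) x 90 (y) x 78 (z) mm; foot on its -x side, 48 x 50 (y) x 10 mm thick; ear on its +x side, 30 x 70 (y) x 5 mm, underside 40 mm up; above it 33 mm of plate is free to grip. Packed: axes as the tray's (foot to tray -x), point 39 mm above the tray floor.
- tube_mid (a point): Centre of the loose short piece of square steel tube, lying: 50 (x, the open ends) x 52 (y, across the closed sides) x 34 (z) mm, 0.18 kg. Packed: lying on the bracket's foot, its y along the tray's y, its centre 27 mm above the tray floor.
- fuses: Loose fuse carrier, 36 x 85 x 27 mm, a bystander to be left alone; origin at the centre of its underside
- contactor_1: Loose contactor with two studs, 58 x 50 x 70 mm, a bystander to be left alone; origin at the centre of its underside
- spare_connector: Loose sealed connector, 52 x 36 x 26 mm, a bystander to be left alone; origin at the centre of its underside. Beside it, to the robot's right, stands the fixed hydraulic power pack, 0.38 m tall (about x = 0.38 to 0.55, y = -0.24 to -0.05 m): pass over or round it.
Mind the look-alikes: they are no part of the job. Leave any turquoise look-alike of the part that bears bracket_mid alone.

How it is judged (in metres and radians):
On the way, in this order (a step that is already met when the one before it is completed fails the run):
1. the wood block lies flat on the tray floor in its bay (x of block_mid in the frame of tray between 0.022 and 0.041 m and y of block_mid in the frame of tray between -0.012 and 0.012 m and z of block_mid in the frame of tray between 0.021 and 0.029 m and angle between the z axis of block_mid and the z axis of tray, either way round below 0.1 rad and angle between the y axis of block_mid and the y axis of tray, either way round below 0.12 rad), for 0.2 s.
2. the bracket stands on the floor beside it, its ear over the block (all of step 1 and x of bracket_mid in the frame of tray between -0.004 and 0.013 m and y of bracket_mid in the frame of tray between -0.014 and 0.014 m and z of bracket_mid in the frame of tray between 0.041 and 0.049 m and angle between bracket_mid's own z axis and vertical below 0.1 rad and angle between the y axis of bracket_mid and the y axis of tray, either way round below 0.12 rad), for 0.2 s.
3. the tube lies on the bracket's foot (all of step 2 and x of tube_mid in the frame of tray between -0.04 and -0.015 m and y of tube_mid in the frame of tray between -0.009 and 0.009 m and z of tube_mid in the frame of tray between 0.029 and 0.037 m and angle between the z axis of tube_mid and the z axis of tray, either way round below 0.1 rad), for 0.2 s.
At the end, for the whole second after the job is handed in: In the tray's frame block, bracket plate and tube are at x = 22 to 41, -4 to 13 and -40 to -15 mm, within 12, 14 and 9 mm in y, within 4 mm of packed height, level within 0.1 rad, block and bracket square to the tray within 0.12 rad; released and at rest; no bystander moved over 30 mm (all of step 3 and linear speed of each of block, bracket, tube below 0.02 m/s); the robot touches nothing.
It fails at once if the fuse carrier is disturbed (moved more than 30 mm) (distance of fuses from where it was at the start of the episode above 0.03 m).
It fails at once if the contactor is disturbed (moved more than 30 mm) (distance of contactor_1 from where it was at the start of the episode above 0.03 m).
It fails at once if the connector is disturbed (moved more than 30 mm) (distance of spare_connector from where it was at the start of the episode above 0.03 m).
It also fails if it takes over 72 s, if anything falls off the work surface, if the arm or the gripper's body presses on something with over 40 N, if the wrist force passes 120 N, or if a joint passes its speed limit or range.

## Working session

There is one attempt and no reset: what is moved stays moved. The work goes in short steps, Python scripts to look and compute and a tool call to move; the robot and the scene stay as the last step left them, time stands still between calls to the robot, and variables do not carry over. Pictures are saved under pics/ and viewed, and the job is handed in when it is done.

Besides the shell and the picture viewer there is one more tool, called after "Request:" as name(argument=value, ...) on one line, values as JSON. play_rows: Moves the arm, as the interface text tells. Its arguments: {"type":"object","properties":{"commands":{"type":"array","items":{"type":"array","items":{"type":"array","items":{"type":"number","minimum":-1,"maximum":1}}}},"jaw":{"type":"number"}},"required":["commands"]}

```bash
ls; mkdir -p pics
python3 - <<'E'
from rig import sensors,camera,get_calibration
import cv2,numpy as np
print(sensors.observe())
for n in ["side","top","wrist"]:
    p,d=camera(n); cv2.imwrite(f"pics/{n}0.png",p); np.savez(f"{n}0.npz",p=p,d=d)
    print(n,get_calibration(n))
E
```

```text
pics
{'time_s': 0.0, 'joints': array([-1.25358340e+00,  3.00508220e-01,  1.52161169e+00, -1.86272876e-05,
        1.32071818e+00, -6.65920709e-02]), 'qd': array([ 0.00146166,  0.00057468,  0.00109019,  0.00045199, -0.00021384,
        0.00023575]), 'joint_torque': array([-2.57537198e-05, -5.43501663e+01, -3.61793196e+01, -2.30769780e-05,
        4.04184626e-03,  5.06365996e-05]), 'tool_pos': array([ 205.86738152, -509.74891851,  230.68801079]), 'tool_rot': array([-3.14152778e+00,  1.24387266e-03, -1.18698667e+00]), 'wrist_force': array([ 1.43767592, -0.22446372,  0.82111333]), 'ft_torque': array([0.0099478 , 0.01503116, 0.0148855 ]), 'opening': 85.3884462935553}
side {'intrinsics': array([[451.16138806,   0.        , 252.92329232],
       [  0.        , 451.16138806, 190.18383664],
       [  0.        ,   0.        ,   1.        ]]), 'R': array([[ 0.99963648,  0.02689924,  0.00182899],
       [ 0.01432535, -0.47244302, -0.88124479],
       [-0.02284072,  0.88095064, -0.47265661]]), 't': array([-583.53136467,  158.61695656, 1111.33059498])}
top {'intrinsics': array([[477.9495478 ,   0
[... 169 characters left out ...]
-0.01657343],
       [-0.99574674,  0.00446103, -0.0920246 ],
       [ 0.09208549,  0.01623167, -0.9956188 ]]), 't': array([ 226.09139812,  612.34592977, 1231.80440943])}
wrist {'intrinsics': array([[297.31863964,   0.        , 256.07040937],
       [  0.        , 297.31863964, 196.38738518],
       [  0.        ,   0.        ,   1.        ]]), 'hand_eye': array([[ 9.99999990e-01, -3.14969211e-05,  1.34812877e-04,
        -1.32732312e+00],
       [-8.65053102e-06,  9.57657852e-01,  2.87908733e-01,
        -7.21076146e+01],
       [-1.38172849e-04, -2.87908731e-01,  9.57657842e-01,
        -1.42962824e+02],
       [ 0.00000000e+00,  0.00000000e+00,  0.00000000e+00,
         1.00000000e+00]])}
```

View pics/top0.png

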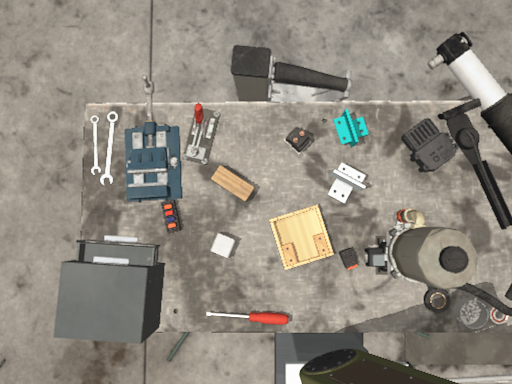

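View pics/side0.png

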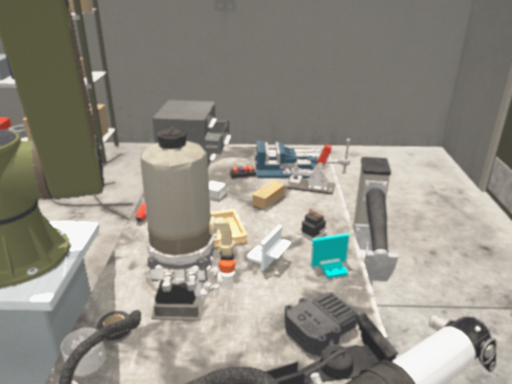

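View pics/wrist0.png

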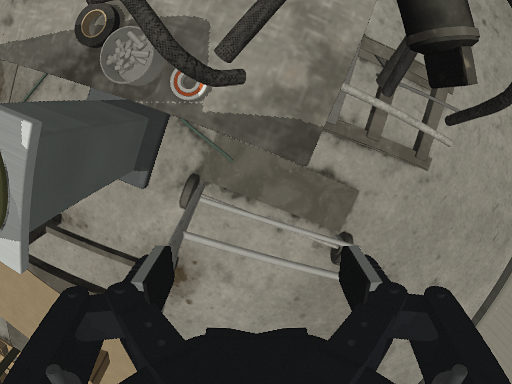

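The top view shows the wood block at (233,182), tray at (301,237), white bracket at (348,183) with a turquoise look-alike at (350,128), and a white/grey tube at (224,244). The bystanders are the fuse carrier (170,215), contactor (298,138) and connector (348,258). Next I'll enlarge these and measure them.

```bash
cat > h.py <<'E'
import numpy as np,cv2
from rig import sensors,camera,get_calibration
from scipy.spatial.transform import Rotation as Ro
def ray(name,uv):
    c=get_calibration(name);K=np.array(c["intrinsics"]);R=np.array(c["R"]);t=np.array(c["t"])
    uv=np.atleast_2d(uv).astype(float)
    d=np.c_[(uv[:,0]-K[0,2])/K[0,0],(uv[:,1]-K[1,2])/K[1,1],np.ones(len(uv))]@R
    return -R.T@t,d
def onz(name,uv,z):
    o,d=ray(name,uv); s=(z-o[2])/d[:,2]; return o+d*s[:,None]
def cloud(name,D):
    v,u=np.mgrid[:384,:512]
    o,d=ray(name,np.c_[u.ravel(),v.ravel()])
    return (o+d*D.ravel()[:,None]).reshape(384,512,3)
def proj(name,X):
    c=get_calibration(name);K=np.array(c["intrinsics"])
    x=np.atleast_2d(X)@np.array(c["R"]).T+np.array(c["t"]); x=x@K.T
    return x[:,:2]/x[:,2:]
E
python3 - <<'E'
from h import *
z=np.load("top0.npz");p,d=z["p"],z["d"]
c=p[100:300,130:400]; cv2.imwrite("pics/topcrop.png",cv2.resize(c,None,fx=2.95,fy=2.95,interpolation=cv2.INTER_CUBIC))
C=cloud("top",d)
for n,u,v in [("tab",260,200),("blk",233,182),("tube",224,243),("trayfl",295,225),("brkt1",351,171),("brkt2",341,190),("conn",348,258),("fuse",170,215),("cont",298,138),("drv",250,317)]:
    print(n,C[v,u].round(1), p[v,u])
Z=np.clip(C[...,2],-10,100); cv2.imwrite("pics/z.png",cv2.resize(((Z+10)*2.3).astype(np.uint8)[100:300,130:400],None,fx=2.95,fy=2.95))
E
```

```text
tab [575.6 224.3   1.5] [136 148 156]
blk [621.  294.5  39. ] [128 174 218]
tube [461.8 317.9  34.5] [238 242 244]
trayfl [508.2 131.    4.9] [166 228 250]
brkt1 [647.5 -13.5  47.3] [250 252 251]
brkt2 [601.1   7.5   9. ] [247 248 247]
conn [422.   -4.8  26.2] [72 74 79]
fuse [535.8 464.2  14.4] [51 54 53]
cont [733.7 123.9  56. ] [60 66 72]
drv [271.9 250.6  28. ] [ 65  84 237]
```

View pics/topcrop.png

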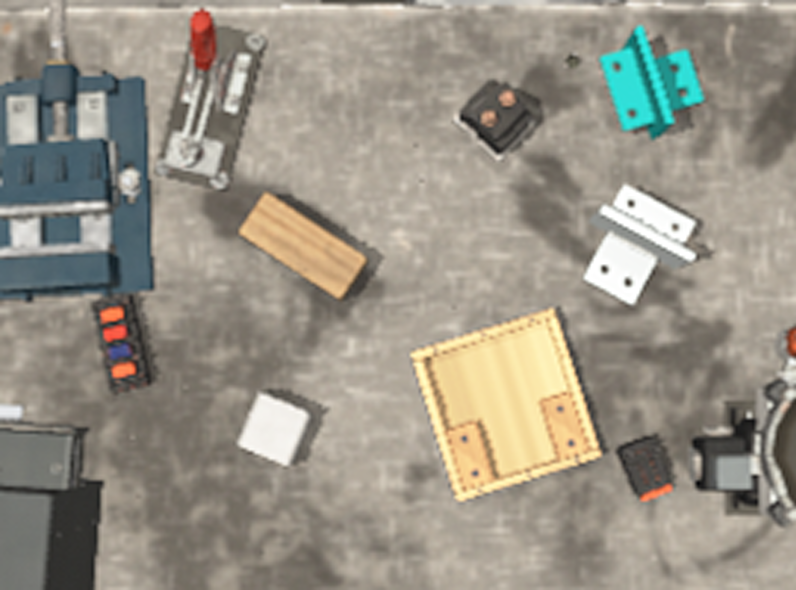

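View pics/z.png

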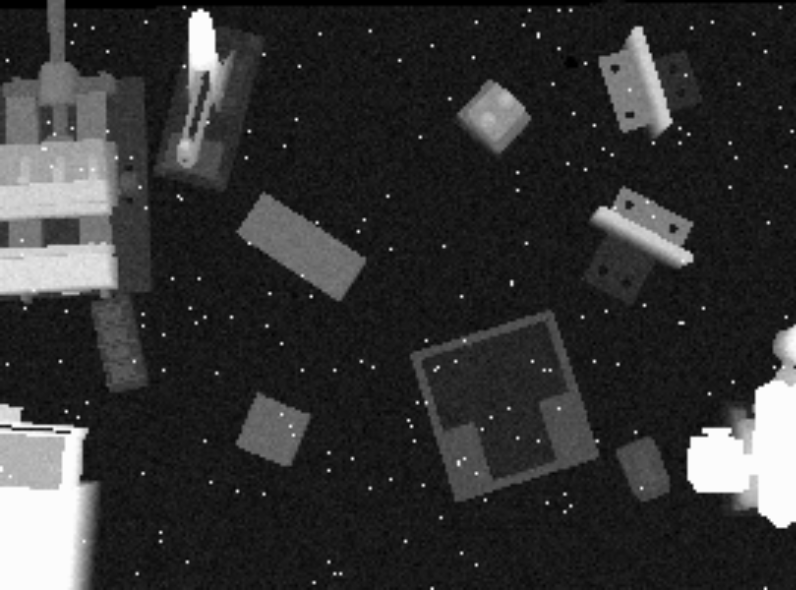

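Only one white bracket is in view, at crop (640,245), full image (348,183). The turquoise one at crop (652,80) is the decoy to leave. Next I measure the poses, using height-and-colour masks and rays cast onto the known top planes.

Run:
```python
from h import *
z=np.load("top0.npz");p,d=z["p"],z["d"]
C=cloud("top",d); d2=cv2.medianBlur(d,3); C=cloud("top",d2); Z=C[...,2]
hsv=cv2.cvtColor(p,cv2.COLOR_BGR2HSV)
def rect(mask,zz,name):
    n,l,s,c=cv2.connectedComponentsWithStats(mask.astype(np.uint8))
    i=1+np.argmax(s[1:,4]); m=l==i
    v,u=np.nonzero(m); X=onz("top",np.c_[u,v],zz)[:,:2].astype(np.float32)
    r=cv2.minAreaRect(X); print(name,"n",m.sum(),"c",np.round(r[0],1),"size",np.round(r[1],1),"ang",round(r[2],1),"mean",X.mean(0).round(1),"zmean",Z[m].mean().round(1))
    return m
def win(u0,u1,v0,v1):
    m=np.zeros((384,512),bool); m[v0:v1,u0:u1]=1; return m
rect(win(205,262,155,205)&(Z>25)&(Z<60),38,"block")
rect(win(205,245,225,265)&(Z>20)&(Z<60),34,"tube")
rect(win(265,338,195,275)&(Z>16)&(Z<35),24,"tray rim")
S=hsv[...,1]
rect(win(265,338,195,275)&(hsv[...,1]>60)&(hsv[...,2]>120),24,"tray color")
rect(win(325,375,155,210)&(Z>60),78,"plate top")
rect(win(325,375,155,210)&(Z>36)&(Z<52),45,"ear")
rect(win(325,375,155,210)&(Z>5)&(Z<20),10,"foot")
w=win(325,375,155,210); print(Z[w].max())
```

```text
block n 721 c [618.4 297.8] size [111.  46.] ang 57.1 mean [618.2 297.8] zmean 38.0
tube n 383 c [455.5 322.9] size [51.9 49.9] ang 68.1 mean [455.4 323. ] zmean 33.8
tray rim n 1086 c [477.  117.8] size [137.7 134. ] ang 17.1 mean [462.6 113.1] zmean 23.5
tray color n 2769 c [478.1 116.6] size [139.7 136. ] ang 17.1 mean [477.8 116.6] zmean 13.0
plate top n 151 c [ 6.231e+02 -6.000e-01] size [88.8 11.7] ang 60.7 mean [ 6.229e+02 -2.000e-01] zmean 74.6
ear n 243 c [642.9 -12.3] size [72.9 24.1] ang 61.0 mean [642.4 -12.8] zmean 44.9
foot n 352 c [601.6  13.2] size [87.1 52.5] ang 58.0 mean [601.2  10.7] zmean 10.1
80.13780048245894
```

Request:
play_rows(commands=[[[0, 0, -1, 0, 0, 0], [0, 0, -1, 0, 0, 0], [0, 0, -1, 0, 0, 0], [0, 0, -1, 0, 0, 0], [0, 0, -1, 0, 0, 0], [0, 0, -1, 0, 0, 0], [0, 0, -0.5, 0, 0, 0]]], jaw=0)

```text
time_s: 1.02
tool_pos: [205.8, -509.6, 495.8]
tool_rot: [-3.141, 0.008, -1.187]
wrist_force: [1.2, 0.1, -0.3]
opening: 85.6
```

```bash
cat >> h.py <<'E'
def need(x,y,z,yaw,half=True):
    """remaining shift/turn in row units, tool axes; target pointing down with given yaw(deg)"""
    s=sensors.observe(); R=Ro.from_euler("xyz",s["tool_rot"]); p=s["tool_pos"]
    cand=[Ro.from_euler("xyz",[np.pi,0,np.deg2rad(yaw+k)]) for k in ((0,180) if half else (0,))]
    rv=min([(R.inv()*T).as_rotvec() for T in cand],key=np.linalg.norm)
    dl=R.inv().apply(np.array([x,y,z])-p)
    print("t",round(s["time_s"],2),"pos",p.round(1),"yaw",np.degrees(s["tool_rot"][2]).round(1),"j6",s["joints"][5].round(2),"open",round(s["opening"],1),"F",s["wrist_force"].round(1))
    print("shift units",(dl/40).round(2),"turn units",(np.degrees(rv)/30).round(3))
E
python3 - <<'E'
from h import *
z=np.load("side0.npz");p=z["p"]
cv2.imwrite("pics/sidecrop.png",cv2.resize(p[150:290,195:365],None,fx=4.2,fy=4.2,interpolation=cv2.INTER_CUBIC))
need(560,280,300,-33)
need(560,280,300,147,False)
E
```

```text
t 1.02 pos [ 205.8 -509.6  495.8] yaw -68.0 j6 -0.07 open 85.6 F [ 1.2  0.1 -0.3]
shift units [-14.95 -15.6    5.02] turn units [-0.006  0.014 -1.167]
t 1.02 pos [ 205.8 -509.6  495.8] yaw -68.0 j6 -0.07 open 85.6 F [ 1.2  0.1 -0.3]
shift units [-14.95 -15.6    5.02] turn units [0.019 0.007 4.833]
```

View pics/sidecrop.png

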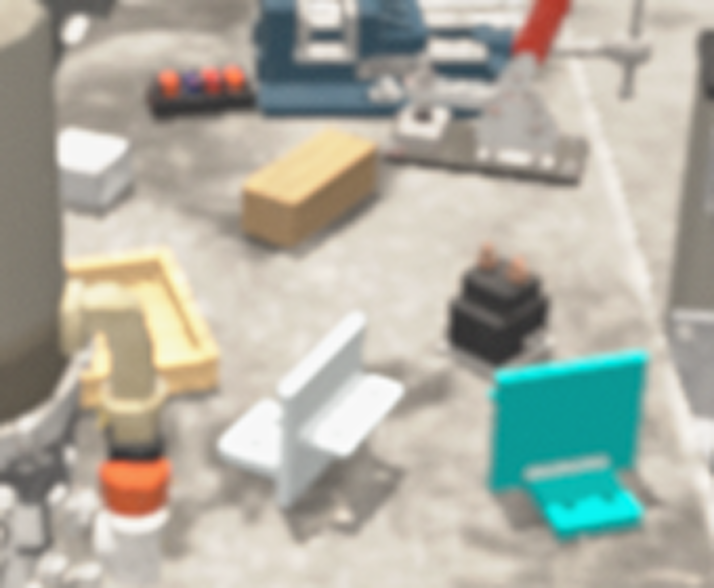

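Request:
play_rows(commands=[[[-0.93, -0.97, 0, 0, 0, 0], [-0.93, -0.97, 0, 0, 0, 0], [-0.93, -0.97, 0, 0, 0, 0], [-0.93, -0.97, 0, 0, 0, 0], [-0.93, -0.97, 0, 0, 0, 0], [-0.93, -0.97, 0, 0, 0, 0], [-0.93, -0.97, 0, 0, 0, 0], [-0.93, -0.97, 0, 0, 0, 0], [-0.93, -0.97, 0, 0, 0, 0], [-0.93, -0.97, 0, 0, 0, 0], [-0.93, -0.97, 0, 0, 0, 0], [-0.93, -0.97, 0, 0, 0, 0]]])

```text
time_s: 2.52
tool_pos: [476.3, 94.6, 498.6]
tool_rot: [-3.141, 0.01, -1.193]
wrist_force: [0.3, -0.4, 0.7]
opening: 85.2
```

Run:
```python
from h import *
need(550,230,330,-33)
```

```text
t 2.52 pos [476.3  94.6 498.6] yaw -68.3 j6 1.31 open 85.2 F [ 0.3 -0.4  0.7]
shift units [-2.42 -2.96  4.24] turn units [-0.007  0.019 -1.178]
```

Request:
play_rows(commands=[[[0, 0, 1, 0, 0, -0.3], [0, 0, 1, 0, 0, -0.3], [0, 0, 1, 0, 0, -0.3], [0, 0, 0.8, 0, 0, -0.28], [0, 0, 0, 0, 0, 0]]])

```text
time_s: 3.15
tool_pos: [476.1, 100.1, 340.3]
tool_rot: [-3.137, 0.011, -0.552]
wrist_force: [1.2, 0.7, 1.1]
opening: 85.3
```

Run:
```python
from h import *
need(618.4,297.8,200,-32.9)
p,d=camera("wrist"); cv2.imwrite("pics/w1.png",p); np.savez("w1.npz",p=p,d=d)
```

```text
t 3.15 pos [476.1 100.1 340.3] yaw -31.6 j6 0.68 open 85.3 F [1.2 0.7 1.1]
shift units [ 0.47 -6.06  3.53] turn units [-0.009  0.021  0.042]
```

View pics/w1.png

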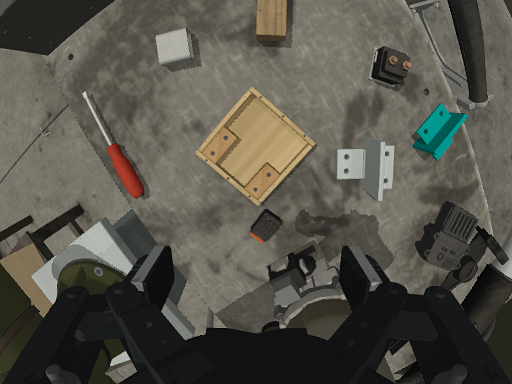

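The wrist view shows the whole tray at (257,145), the block at (272,18), the tube at (175,47) and the white bracket at (367,165). I'll measure the tray, bracket and tube from here as a cross-check.

```bash
cat >> h.py <<'E'
def wray(uv,s):
    c=get_calibration("wrist");K=np.array(c["intrinsics"]);H=np.array(c["hand_eye"])
    uv=np.atleast_2d(uv).astype(float); q=uv-K[:2,2]; r=np.hypot(*q.T); th=r/K[0,0]
    d=np.c_[q/np.maximum(r,1e-9)[:,None]*np.sin(th)[:,None],np.cos(th)]
    R=Ro.from_euler("xyz",s["tool_rot"]).as_matrix()
    return s["tool_pos"]+R@H[:3,3], d@H[:3,:3].T@R.T
def wonz(uv,z,s):
    o,d=wray(uv,s); return o+d*((z-o[2])/d[:,2])[:,None]
def wrect(mask,zz,name,s):
    n,l,st,c=cv2.connectedComponentsWithStats(mask.astype(np.uint8)); i=1+np.argmax(st[1:,4]); m=l==i
    v,u=np.nonzero(m); X=wonz(np.c_[u,v],zz,s)[:,:2].astype(np.float32)
    r=cv2.minAreaRect(X); print(name,"n",m.sum(),"c",np.round(r[0],1),"size",np.round(r[1],1),"ang",round(r[2],1),"px",c[i].round(0)); return m,r
def win(u0,u1,v0,v1):
    m=np.zeros((384,512),bool); m[v0:v1,u0:u1]=1; return m
E
python3 - <<'E'
from h import *
s=sensors.observe(); p=np.load("w1.npz")["p"]; h=cv2.cvtColor(p,cv2.COLOR_BGR2HSV)
m,_=wrect(win(185,330,78,215)&(h[...,1]>75)&(h[...,2]>110),24,"tray",s)
m2,_=wrect(win(145,205,20,80)&(h[...,2]>185)&(h[...,1]<40),34,"tube top",s)
cr=p[15:80,140:210]; a=cv2.resize(cr,None,fx=6,fy=6,interpolation=cv2.INTER_CUBIC)
b=cv2.resize(p[75:215,185:325],None,fx=2.78,fy=2.78); a=cv2.resize(a,(390,390));b=cv2.resize(b,(390,390))
cv2.imwrite("pics/w1c.png",np.hstack([a,b]))
E
```

```text
tray n 7140 c [479.4 117.8] size [138.3 134.3] ang 17.0 px [255. 146.]
tube top n 2 c [480.  313.6] size [1.6 0. ] ang -121.0 px [187.  42.]
```

View pics/w1c.png

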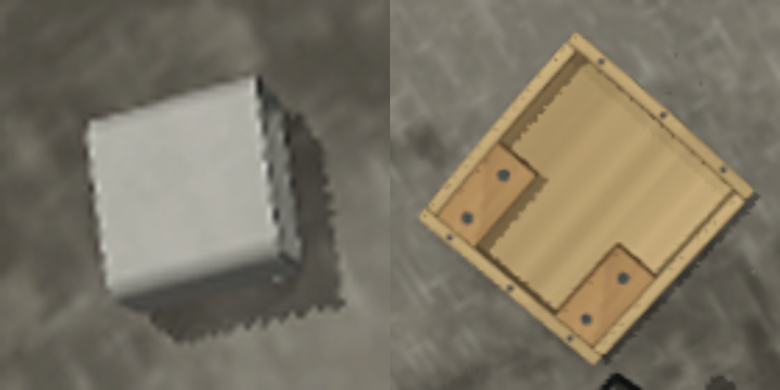

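The tray's pose agrees in both views: about (478.5, 117.5), yaw 17.1°. The tube crop shows an open end on the right and a rounded closed side at the bottom, so its y axis runs along about 68°. That matches the top view. Now to the block.

Request:
play_rows(commands=[[[0.1, -1, 0.5, 0, 0, 0.02], [0.1, -1, 0.5, 0, 0, 0.02], [0.1, -1, 0.5, 0, 0, 0], [0.1, -1, 0.5, 0, 0, 0], [0.1, -1, 0.5, 0, 0, 0], [0, -1, 0.5, 0, 0, 0], [0, 0, 0.5, 0, 0, 0], [0, 0, 0, 0, 0, 0]]])

```text
time_s: 4.2
tool_pos: [634.9, 298.1, 215.8]
tool_rot: [-3.12, -0.004, -0.607]
wrist_force: [-0.2, -0.2, 0.2]
opening: 85.4
```

Run:
```python
from h import *
need(618.4,297.8,100,-32.9)
s=sensors.observe()
p,d=camera("wrist"); cv2.imwrite("pics/w2.png",p); np.savez("w2.npz",p=p,d=d)
h=cv2.cvtColor(p,cv2.COLOR_BGR2HSV)
m,_=wrect(win(180,340,100,300)&(h[...,1]>75)&(h[...,2]>100),38,"block",s)
```

```text
t 4.2 pos [634.9 298.1 215.8] yaw -34.8 j6 0.99 open 85.4 F [-0.2 -0.2  0.2]
shift units [-0.35  0.3   2.89] turn units [-0.04  -0.008 -0.062]
block n 3787 c [620.  298.7] size [109.8  45.2] ang 56.2 px [246. 184.]
```

View pics/w2.png

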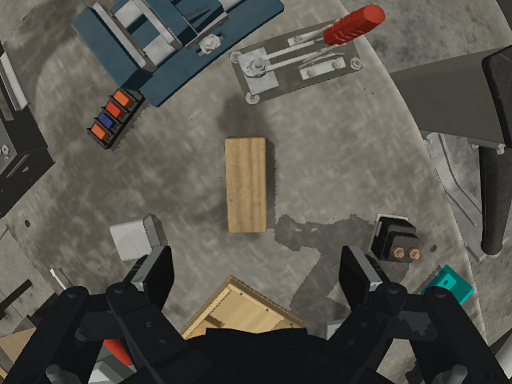

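Request:
play_rows(commands=[[[-0.35, 0.3, 0.9, -0.04, 0, -0.06], [0, 0, 0.9, 0, 0, 0], [0, 0, 0.9, 0, 0, 0], [0, 0, 0, 0, 0, 0]]])

```text
time_s: 4.75
tool_pos: [620.1, 294.9, 116.7]
tool_rot: [-3.13, -0.013, -0.581]
wrist_force: [0.1, 0.4, 0.7]
opening: 85.3
```

Run:
```python
from h import *
need(619.3,298.3,19,-33.2)
```

```text
t 4.75 pos [620.1 294.9 116.7] yaw -33.3 j6 0.97 open 85.3 F [0.1 0.4 0.7]
shift units [-0.09 -0.03  2.44] turn units [-0.022 -0.024 -0.003]
```

Request:
play_rows(commands=[[[-0.09, 0, 0.7, -0.02, -0.02, 0], [-0.02, 0, 0.7, 0, 0, 0], [0, 0, 0.6, 0, 0, 0], [0, 0, 0.2, 0, 0, 0], [0, 0, 0, 0, 0, 0]]])

```text
time_s: 5.38
tool_pos: [621.3, 298.1, 36.1]
tool_rot: [-3.13, -0.009, -0.585]
wrist_force: [-1.1, 0.1, 0.5]
opening: 85.5
```

Run:
```python
from h import *
need(619.3,298.3,19,-33.2)
```

```text
t 5.38 pos [621.3 298.1  36.1] yaw -33.5 j6 0.98 open 85.5 F [-1.1  0.1  0.5]
shift units [-0.05  0.03  0.43] turn units [-0.021 -0.017 -0.01 ]
```

Request:
play_rows(commands=[[[-0.05, 0.03, 0.3, -0.02, -0.017, -0.01], [0, 0, 0.13, -0.01, -0.01, 0], [0, 0, 0.03, 0, 0, 0]]])

```text
time_s: 5.75
tool_pos: [620.0, 298.6, 19.0]
tool_rot: [3.139, 0.005, -0.579]
wrist_force: [0.3, 0.0, 0.5]
opening: 85.2
```

Run:
```python
from h import *
need(619.3,298.3,19,-33.2)
```

```text
t 5.75 pos [620.  298.6  19. ] yaw -33.2 j6 0.97 open 85.2 F [0.3 0.  0.5]
shift units [-0.01  0.02  0.  ] turn units [0.006 0.009 0.   ]
```

Now close.

Request:
play_rows(commands=[[[0, 0, 0, 0, 0, 0], [0, 0, 0, 0, 0, 0], [0, 0, 0, 0, 0, 0], [0, 0, 0, 0, 0, 0], [0, 0, 0, 0, 0, 0], [0, 0, 0, 0, 0, 0]]], jaw=255)

```text
time_s: 6.5
tool_pos: [620.2, 298.8, 19.7]
tool_rot: [3.139, 0.004, -0.579]
wrist_force: [-0.1, 0.6, -0.4]
opening: 43.6
```

Run:
```python
from h import *
p,d=camera("side"); cv2.imwrite("pics/s3.png",cv2.resize(p[100:260,180:340],None,fx=3.5,fy=3.5,interpolation=cv2.INTER_CUBIC))
need(620,298.6,120,-33.2)
```

```text
t 6.55 pos [620.2 298.7  19.7] yaw -33.2 j6 0.97 open 43.8 F [-0.2 -0.8 -0.8]
shift units [-0.01  0.01 -2.51] turn units [0.004 0.008 0.   ]
```

View pics/s3.png

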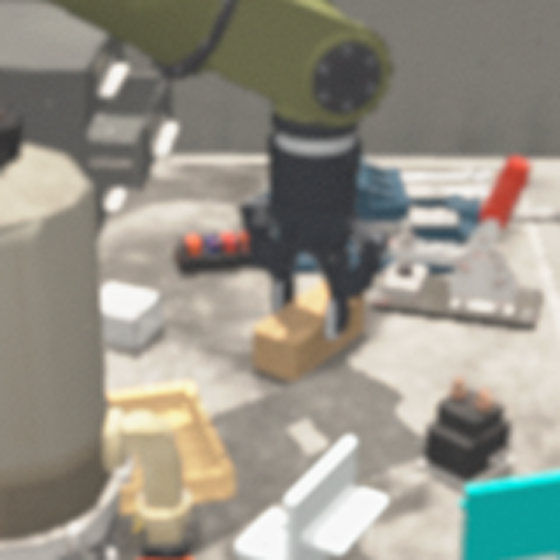

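The side view shows the fingers closed on the block's upper half at crop (310,315), with an opening of 43.6 mm. Lifting.

Request:
play_rows(commands=[[[0, 0, -0.3, 0, 0, 0], [0, 0, -0.7, 0, 0, 0], [0, 0, -0.9, 0, 0, 0], [0, 0, -0.9, 0, 0, 0], [0, 0, -0.5, 0, 0, 0], [0, 0, 0, 0, 0, 0]]])

```text
time_s: 7.3
tool_pos: [620.8, 298.7, 159.6]
tool_rot: [3.141, 0.003, -0.579]
wrist_force: [-0.3, 0.4, -1.2]
opening: 43.7
```

Run:
```python
from h import *
T=np.array([478.5,117.5]); a=np.deg2rad(17.1); R=np.array([[np.cos(a),-np.sin(a)],[np.sin(a),np.cos(a)]])
print(T+R@[35,0],T+R@[5,0],T+R@[-30,0])
x,y=T+R@[35,0]
need(x,y,120,17.1)
s=sensors.observe(); p,d=camera("wrist"); cv2.imwrite("pics/w4.png",p); np.savez("w4.npz",p=p,d=d)
```

```text
[511.95275552 127.79141138] [483.27896507 118.97020163] [449.82620956 108.67879024]
t 7.3 pos [620.8 298.7 159.6] yaw -33.2 j6 0.97 open 43.7 F [-0.3  0.4 -1.2]
shift units [0.07 5.06 0.99] turn units [-1.000e-03  6.000e-03 -1.676e+00]
```

View pics/w4.png

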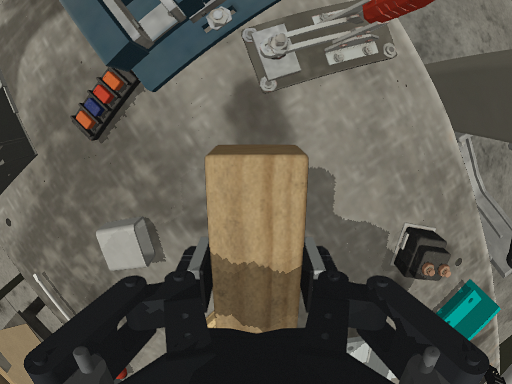

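Run:
```python
from h import *
c=get_calibration("wrist");K=np.array(c["intrinsics"]);H=np.linalg.inv(np.array(c["hand_eye"]))
def wp(P):
    q=H[:3,:3]@np.array(P,float)+H[:3,3]; r=np.hypot(q[0],q[1]); th=np.arctan2(r,q[2]); return K[:2,2]+K[0,0]*th*q[:2]/r
for P in [(-23,-55,-18.5),(23,-55,-18.5),(-23,-55,19.5),(23,-55,19.5)]: print(P,wp(P).round(1))
```

```text
(-23, -55, -18.5) [206.3 152.9]
(23, -55, -18.5) [314.2 153. ]
(-23, -55, 19.5) [217.5 142.8]
(23, -55, 19.5) [301.1 142.9]
```

Request:
play_rows(commands=[[[0, 0.6, 0, 0, 0, -0.3], [0, 0.6, 0, 0, 0, -0.3], [0, 0.6, 0, 0, 0, -0.3], [0, 0.6, 0, 0, 0, -0.3], [0, 0.6, 0, 0, 0, -0.3], [0, 0.4, 0, 0, 0, -0.18], [0, 0, 0, 0, 0, 0]]])

```text
time_s: 8.22
tool_pos: [589.9, 165.5, 149.3]
tool_rot: [-3.139, 0.017, 0.329]
wrist_force: [-0.2, 0.3, -1.6]
opening: 43.6
```

Run:
```python
from h import *
need(512,127.8,70,17.1)
```

```text
t 8.22 pos [589.9 165.5 149.3] yaw 18.8 j6 -0.12 open 43.6 F [-0.2  0.3 -1.6]
shift units [-2.11  0.27  2.02] turn units [-0.004  0.033  0.058]
```

Request:
play_rows(commands=[[[-0.8, 0.1, 0.4, 0, 0.03, 0.05], [-0.8, 0.1, 0.5, 0, 0, 0], [-0.5, 0.06, 0.5, 0, 0, 0], [0, 0, 0.3, 0, 0, 0], [0, 0, 0, 0, 0, 0]]])

```text
time_s: 8.85
tool_pos: [509.3, 132.0, 77.6]
tool_rot: [-3.138, 0.004, 0.292]
wrist_force: [-0.0, -0.2, -0.2]
opening: 43.5
```

Run:
```python
from h import *
need(512,127.8,55,17.1)
s=sensors.observe(); p,d=camera("wrist"); cv2.imwrite("pics/w5.png",p); np.savez("w5.npz",p=p,d=d)
```

```text
t 8.85 pos [509.3 132.   77.6] yaw 16.7 j6 -0.11 open 43.5 F [-0.  -0.2 -0.2]
shift units [0.04 0.12 0.56] turn units [-0.006  0.008 -0.013]
```

View pics/w5.png

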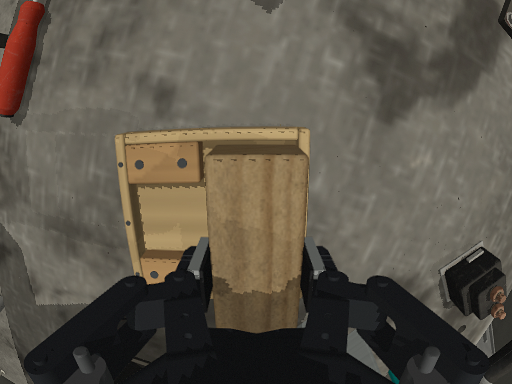

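Run:
```python
from h import *
s=sensors.observe(); T=np.array([478.5,117.5]); a=np.deg2rad(17.1); R=np.array([[np.cos(a),-np.sin(a)],[np.sin(a),np.cos(a)]])
X=wonz([(308.5,129),(116,135)],24,s)[:,:2]; print(X.round(1),((X-T)@R).round(1))
B=wonz([(206,155),(306,155)],77.6-19.7+38,s)[:,:2]; print("blk far top corners tray frame",((B-T)@R).round(1))
p=np.load("w5.npz")["p"]; cv2.imwrite("pics/w5c.png",cv2.resize(p[115:215,105:325],None,fx=3.6,fy=3.6,interpolation=cv2.INTER_CUBIC))
```

```text
[[523.7 201.2]
 [394.9 161.3]] [[ 67.8  66.8]
 [-67.1  66.5]]
blk far top corners tray frame [[11.5 60.3]
 [54.5 60. ]]
```

View pics/w5c.png

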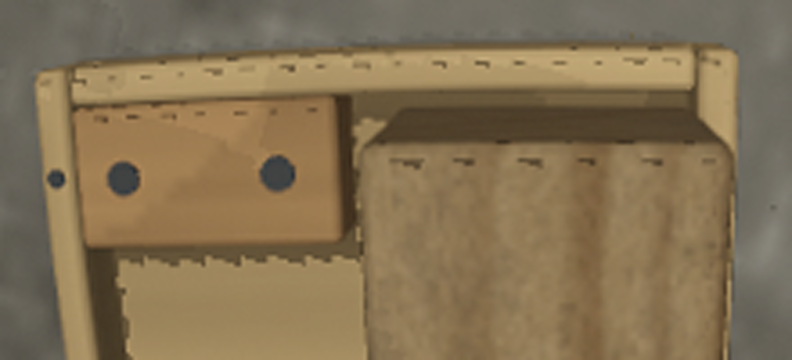

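Request:
play_rows(commands=[[[0.03, 0.12, 0.3, 0, 0.008, -0.013], [0, 0.01, 0.15, 0, 0, 0], [0, 0, 0, 0, 0, 0]]])

```text
time_s: 9.28
tool_pos: [513.7, 127.7, 59.5]
tool_rot: [-3.139, -0.003, 0.299]
wrist_force: [0.4, 0.0, -0.9]
opening: 43.8
```

Run:
```python
from h import *
need(511.7,127.7,25.7,17.1)
```

```text
t 9.28 pos [513.7 127.7  59.5] yaw 17.1 j6 -0.13 open 43.8 F [ 0.4  0.  -0.9]
shift units [-0.05 -0.01  0.84] turn units [-0.006 -0.005  0.   ]
```

Request:
play_rows(commands=[[[-0.05, 0, 0.3, -0.006, -0.005, 0], [-0.01, 0, 0.2, 0, 0, 0], [0, 0, 0.1, 0, 0, 0]]])

```text
time_s: 9.65
tool_pos: [511.5, 127.0, 34.1]
tool_rot: [3.141, -0.001, 0.299]
wrist_force: [-0.5, -0.6, 0.6]
opening: 43.7
```

Run:
```python
from h import *
need(511.7,127.7,25.7,17.1)
```

```text
t 9.65 pos [511.5 127.   34.1] yaw 17.1 j6 -0.12 open 43.7 F [-0.5 -0.6  0.6]
shift units [ 0.01 -0.01  0.21] turn units [ 0.001 -0.001  0.   ]
```

Request:
play_rows(commands=[[[0, 0, 0.1, 0, 0, 0], [0, 0, 0.08, 0, 0, 0], [0, 0, 0.06, 0, 0, 0], [0, 0, 0, 0, 0, 0]]])

```text
time_s: 10.15
tool_pos: [511.9, 127.2, 26.1]
tool_rot: [3.141, -0.001, 0.299]
wrist_force: [0.4, -0.7, -0.9]
opening: 43.8
```

Run:
```python
from h import *
need(511.7,127.7,25.7,17.1)
```

```text
t 10.15 pos [511.9 127.2  26.1] yaw 17.1 j6 -0.12 open 43.8 F [ 0.4 -0.7 -0.9]
shift units [-0.   -0.01  0.01] turn units [ 0.001 -0.002  0.001]
```

Request:
play_rows(commands=[[[0, 0, 0.03, 0, 0, 0], [0, 0, 0, 0, 0, 0]]])

```text
time_s: 10.4
tool_pos: [512.3, 127.3, 25.8]
tool_rot: [3.141, -0.002, 0.299]
wrist_force: [-0.4, 0.0, -1.2]
opening: 43.6
```

Request:
play_rows(commands=[[[0, 0, 0, 0, 0, 0], [0, 0, 0, 0, 0, 0], [0, 0, 0, 0, 0, 0], [0, 0, -0.3, 0, 0, 0], [0, 0, -0.8, 0, 0, 0], [0, 0, -1, 0, 0, 0], [0, 0, -1, 0, 0, 0], [0, 0, -1, 0, 0, 0], [0, 0, 0, 0, 0, 0]]], jaw=50)

```text
time_s: 11.52
tool_pos: [511.8, 127.3, 198.8]
tool_rot: [3.141, -0.005, 0.299]
wrist_force: [-0.5, -0.5, -0.5]
opening: 68.4
```

Run:
```python
from h import *
need(623,-0.5,190,-29.5)
s=sensors.observe(); p,d=camera("wrist"); cv2.imwrite("pics/w6.png",p); np.savez("w6.npz",p=p,d=d)
p,d=camera("top"); cv2.imwrite("pics/t6.png",cv2.resize(p[140:290,220:400],None,fx=4,fy=4)); np.savez("t6.npz",p=p,d=d)
```

```text
t 11.53 pos [511.8 127.3 198.8] yaw 17.1 j6 -0.12 open 68.4 F [-0.5 -0.5 -0.5]
shift units [1.72 3.87 0.23] turn units [-0.002 -0.009  1.554]
```

View pics/w6.png

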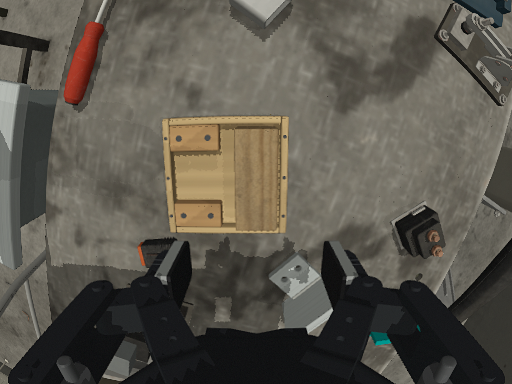

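View pics/t6.png

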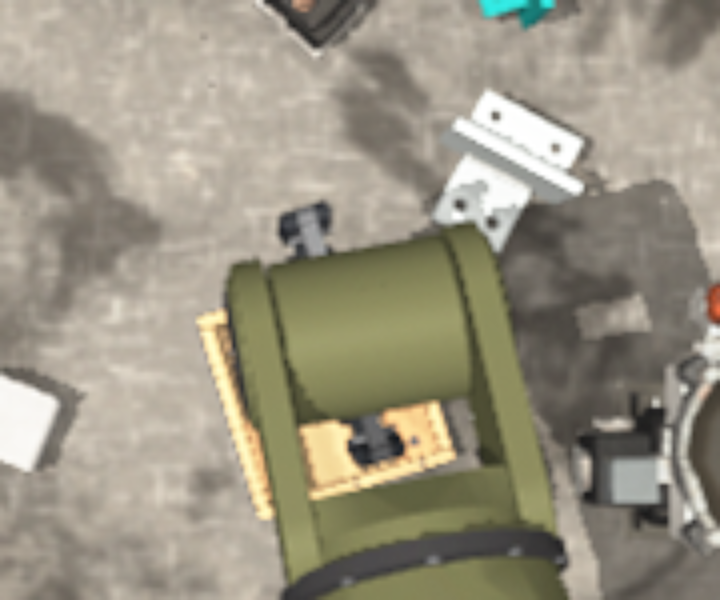

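```bash
cat >> h.py <<'E'
T=np.array([478.5,117.5]); _a=np.deg2rad(17.1); TR=np.array([[np.cos(_a),-np.sin(_a)],[np.sin(_a),np.cos(_a)]])
def tray(X): return (np.atleast_2d(X)[:,:2]-T)@TR
E
python3 - <<'E'
from h import *
s=sensors.observe()
p=np.load("w6.npz")["p"]; cv2.imwrite("pics/w6c.png",cv2.resize(p[110:240,155:295],None,fx=4.6,fy=4.6,interpolation=cv2.INTER_CUBIC))
E
```

```text
(no output)
```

View pics/w6c.png

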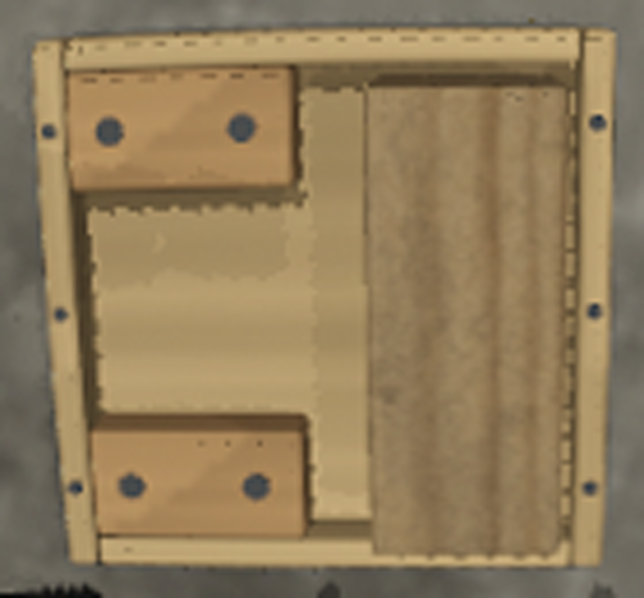

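Run:
```python
from h import *
s=sensors.observe()
f=lambda q:(np.array(q)/4.6-0.39+[155,110])
print("blk",tray(wonz(f([(368,88),(565,86),(374,553),(560,556)]),44,s)).round(1).tolist())
print("rim",tray(wonz(f([(34,42),(615,30),(72,562),(600,567)]),24,s)).round(1).tolist())
need(623,-0.5,190,-29.5)
```

```text
blk [[11.0, 55.2], [53.2, 55.6], [10.5, -52.1], [54.1, -52.8]]
rim [[-69.5, 67.1], [66.0, 67.5], [-69.5, -64.3], [65.7, -64.6]]
t 11.62 pos [510.7 127.  195.5] yaw 17.1 j6 -0.12 open 68.8 F [0.4 0.  0.2]
shift units [1.75 3.87 0.14] turn units [1.000e-03 1.000e-03 1.554e+00]
```

Request:
play_rows(commands=[[[0.3, 0.7, 0, 0, 0, 0.31], [0.3, 0.7, 0, 0, 0, 0.31], [0.2, 0.7, 0, 0, 0, 0.31], [0, 0.7, 0, 0, 0, 0.31], [0, 0.5, 0, 0, 0, 0.31], [0, 0, 0, 0, 0, 0]]])

```text
time_s: 12.38
tool_pos: [538.1, -0.2, 188.0]
tool_rot: [3.134, 0.011, -0.537]
wrist_force: [-0.0, 0.9, 1.3]
opening: 68.9
```

Run:
```python
from h import *
need(623,-0.5,190,-29.5)
```

```text
t 12.38 pos [ 5.381e+02 -2.000e-01  1.880e+02] yaw -30.8 j6 0.47 open 68.9 F [-0.   0.9  1.3]
shift units [ 1.83 -1.08 -0.08] turn units [ 0.014  0.022 -0.042]
```

Request:
play_rows(commands=[[[0.9, -0.54, 0, 0.014, 0.022, -0.04], [0.9, -0.5, 0, 0, 0, 0], [0.03, -0.04, 0, 0, 0, 0], [0, 0, 0, 0, 0, 0]]])

```text
time_s: 12.88
tool_pos: [624.2, 3.2, 183.9]
tool_rot: [3.14, 0.005, -0.502]
wrist_force: [0.9, 0.4, -0.4]
opening: 68.7
```

Run:
```python
from h import *
need(623,-0.5,190,-29.5)
p,d=camera("wrist"); cv2.imwrite("pics/w7.png",p); np.savez("w7.npz",p=p,d=d)
```

```text
t 12.88 pos [624.2   3.2 183.9] yaw -28.8 j6 0.45 open 68.7 F [ 0.9  0.4 -0.4]
shift units [ 0.02  0.1  -0.15] turn units [0.003 0.009 0.024]
```

View pics/w7.png

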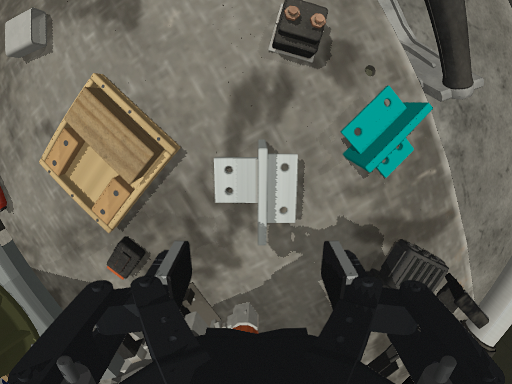

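The white bracket is under the tool: plate at (263,195), foot at (236,180), ear at (285,188). The turquoise decoy sits apart at (387,132).

Run:
```python
from h import *
p=np.load("w7.npz")["p"]; cv2.imwrite("pics/w7c.png",cv2.resize(p[135:255,205:310],None,fx=5,fy=5,interpolation=cv2.INTER_CUBIC))
```

```text
(no output)
```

View pics/w7c.png

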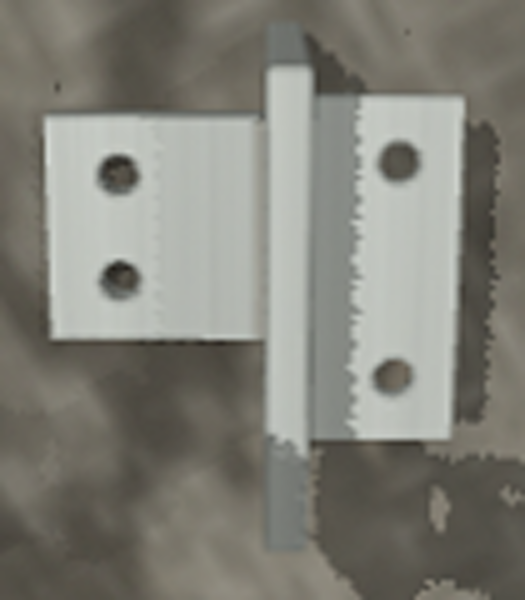

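Run:
```python
from h import *
s=sensors.observe()
f=lambda q:(np.array(q)/5-0.4+[205,135])
X=wonz(f([(266,65),(312,65),(266,548),(306,548)]),78,s)[:,:2]
c=X.mean(0); d=X[:2].mean(0)-X[2:].mean(0); print(X.round(1).tolist(),c.round(1),np.degrees(np.arctan2(d[1],d[0])).round(1),np.linalg.norm(d).round(1))
e=wonz(f([(465,96),(450,440)]),45,s)[:,:2]; d=e[0]-e[1]; print("ear",np.linalg.norm(d),np.degrees(np.arctan2(d[1],d[0])))
fo=wonz(f([(45,115),(50,340)]),10,s)[:,:2]; d=fo[0]-fo[1]; print("foot",np.linalg.norm(d),np.degrees(np.arctan2(d[1],d[0])), "mid",fo.mean(0))
y=np.deg2rad(-29.8); print("exp c from foot",fo.mean(0)+52*np.array([np.cos(y),np.sin(y)]))
need(c[0],c[1],100,-29.8)
```

```text
[[643.1, 39.4], [649.9, 35.7], [600.3, -38.8], [606.8, -42.3]] [625.   -1.5] 61.2 89.2
ear 70.84201041521783 60.88903322517754
foot 51.293459178656285 60.38678753098923 mid [579.12415298  23.09208713]
exp c from foot [624.24795656  -2.75055884]
t 12.93 pos [624.1   3.1 184. ] yaw -28.8 j6 0.45 open 68.5 F [-0.9 -0.8 -0.9]
shift units [0.09 0.09 2.1 ] turn units [0.003 0.009 0.034]
```

Request:
play_rows(commands=[[[0.06, 0.09, 0.6, 0, 0.009, 0.01], [0, 0, 0.8, 0, 0, 0], [0, 0, 0.7, 0, 0, 0], [0, 0, 0, 0, 0, 0]]])

```text
time_s: 13.42
tool_pos: [622.0, -0.4, 99.5]
tool_rot: [3.141, -0.001, -0.503]
wrist_force: [-0.6, 1.0, 0.6]
opening: 68.3
```

Run:
```python
from h import *
need(624.3,-1.3,50,-29.1)
```

```text
t 13.43 pos [ 6.22e+02 -4.00e-01  9.95e+01] yaw -28.8 j6 0.45 open 68.3 F [-0.6  1.   0.6]
shift units [ 0.06 -0.01  1.24] turn units [ 0.002 -0.002  0.009]
```

Request:
play_rows(commands=[[[0.06, -0.01, 0.5, 0, 0, 0.009], [0, 0, 0.45, 0, 0, 0], [0, 0, 0.25, 0, 0, 0], [0, 0, 0, 0, 0, 0]]])

```text
time_s: 13.92
tool_pos: [625.0, -1.2, 50.8]
tool_rot: [-3.141, -0.004, -0.508]
wrist_force: [-0.3, 0.2, -0.1]
opening: 68.9
```

Run:
```python
from h import *
need(624.3,-1.3,50,-29.1)
```

```text
t 13.93 pos [625.   -1.2  50.8] yaw -29.1 j6 0.45 open 68.9 F [-0.3  0.2 -0.1]
shift units [-0.01  0.01  0.02] turn units [-0.    -0.007  0.   ]
```

Request:
play_rows(commands=[[[0, 0, 0, 0, 0, 0], [0, 0, 0, 0, 0, 0], [0, 0, 0, 0, 0, 0], [0, 0, 0, 0, 0, 0], [0, 0, 0, 0, 0, 0], [0, 0, 0, 0, 0, 0], [0, 0, 0, 0, 0, 0], [0, 0, 0, 0, 0, 0]]], jaw=255)

```text
time_s: 14.92
tool_pos: [625.8, -1.2, 52.4]
tool_rot: [-3.14, -0.006, -0.508]
wrist_force: [1.4, -0.8, -0.8]
opening: 6.8
```

Run:
```python
from h import *
need(624.3,-1.3,50,-29.1)
p,d=camera("side"); cv2.imwrite("pics/s8.png",cv2.resize(p[130:300,180:370],None,fx=3.5,fy=3.5,interpolation=cv2.INTER_CUBIC))
```

```text
t 14.93 pos [625.8  -1.2  52.4] yaw -29.1 j6 0.45 open 6.8 F [ 1.4 -0.8 -0.8]
shift units [-0.03  0.02  0.06] turn units [-0.002 -0.011  0.   ]
```

View pics/s8.png

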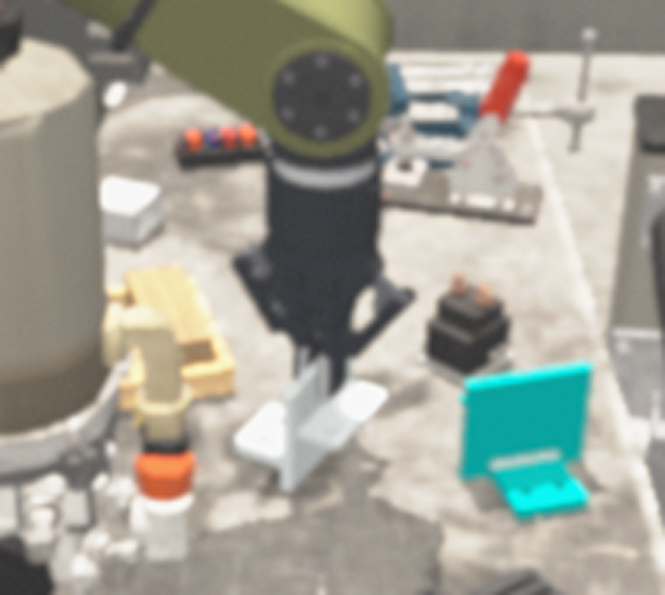

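Request:
play_rows(commands=[[[0, 0, -0.3, 0, 0, 0], [0, 0, -0.8, 0, 0, 0], [0, 0, -0.9, 0, 0, 0], [0, 0, -0.8, 0, 0, 0], [0, 0, 0, 0, 0, 0]]])

```text
time_s: 15.6
tool_pos: [624.7, -0.9, 169.7]
tool_rot: [-3.141, -0.005, -0.508]
wrist_force: [0.5, -0.5, -2.8]
opening: 7.0
```

Run:
```python
from h import *
x,y=T+TR@[3.5,0]; print(x,y)
need(x,y,160,17.1)
p,d=camera("wrist"); cv2.imwrite("pics/w9.png",p); np.savez("w9.npz",p=p,d=d)
```

```text
481.84527555179415 118.52914113831307
t 15.6 pos [624.7  -0.9 169.7] yaw -29.1 j6 0.45 open 7.0 F [ 0.5 -0.5 -2.8]
shift units [-4.57 -0.87  0.22] turn units [ 0.002 -0.01  -1.539]
```

View pics/w9.png

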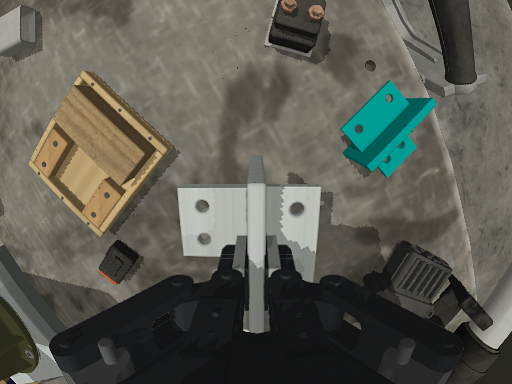

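```bash
cat >> h.py <<'E'
def wp(P):
    c=get_calibration("wrist");K=np.array(c["intrinsics"]);H=np.linalg.inv(np.array(c["hand_eye"]))
    q=H[:3,:3]@np.array(P,float)+H[:3,3]; r=np.hypot(q[0],q[1]); th=np.arctan2(r,q[2]); return K[:2,2]+K[0,0]*th*q[:2]/r
E
python3 - <<'E'
from h import *
for P in [(-52,-25,42.4),(-52,25,42.4),(34,-35,7.4),(-4,-45,-25.6),(4,-45,-25.6),(4,-45,52.4),(-4,-45,52.4)]: print(P,wp(P).round(1))
p=np.load("w9.npz")["p"]; cv2.imwrite("pics/w9c.png",cv2.resize(p[145:265,170:330],None,fx=5,fy=5,interpolation=cv2.INTER_CUBIC))
E
```

```text
(-52, -25, 42.4) [179.8 185.4]
(-52, 25, 42.4) [185.8 253.3]
(34, -35, 7.4) [323.5 183.8]
(-4, -45, -25.6) [250.7 179.7]
(4, -45, -25.6) [270.4 179.7]
(4, -45, 52.4) [264.8 152.2]
(-4, -45, 52.4) [252.7 152.2]
```

View pics/w9c.png

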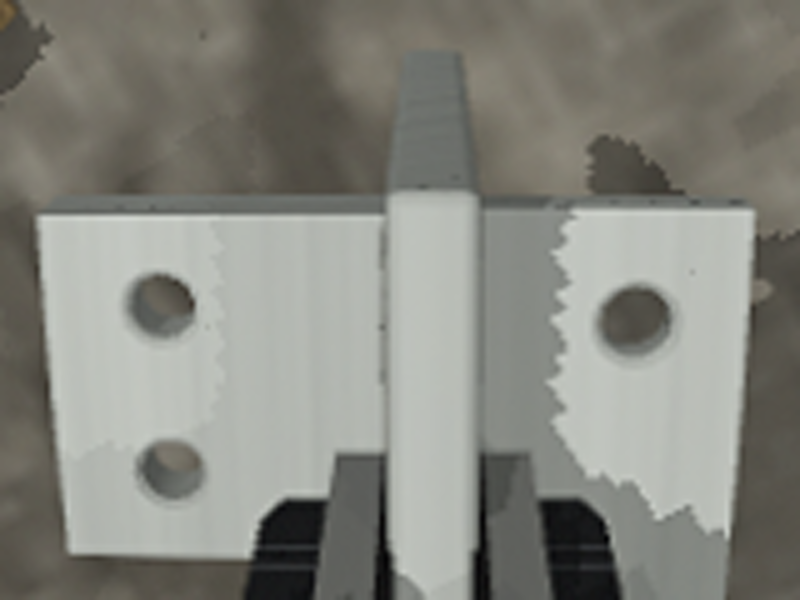

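Request:
play_rows(commands=[[[-0.3, -0.8, 0, 0, 0, -0.2], [-0.6, -0.8, 0, 0, 0, -0.31], [-0.8, -0.5, 0, 0, 0, -0.31], [-0.8, 0, 0, 0, 0, -0.31], [-0.8, 0, 0, 0, 0, -0.31], [-0.5, 0, 0, 0, 0, -0.1], [0, 0, 0, 0, 0, 0]]])

```text
time_s: 16.52
tool_pos: [501.8, 94.8, 156.8]
tool_rot: [-3.14, 0.015, 0.325]
wrist_force: [0.2, 0.1, -2.1]
opening: 6.8
```

Run:
```python
from h import *
x,y=T+TR@[3,1.5]; print(x,y)
need(x,y,130,17.1)
```

```text
480.92631855654656 119.8158104978944
t 16.52 pos [501.8  94.8 156.8] yaw 18.6 j6 -0.21 open 6.8 F [ 0.2  0.1 -2.1]
shift units [-0.28 -0.76  0.68] turn units [-0.003  0.029  0.051]
```

Request:
play_rows(commands=[[[-0.14, -0.38, 0.4, 0, 0.029, 0.045], [-0.14, -0.38, 0.4, 0, 0, 0], [0, 0, 0.3, 0, 0, 0], [0, 0, 0, 0, 0, 0]]])

```text
time_s: 17.02
tool_pos: [482.4, 120.6, 109.2]
tool_rot: [-3.14, 0.002, 0.296]
wrist_force: [-0.1, -0.2, -2.2]
opening: 7.0
```

Run:
```python
from h import *
x,y=T+TR@[3,1.5]
need(x,y,100,17.1)
p,d=camera("wrist"); cv2.imwrite("pics/w10.png",p); np.savez("w10.npz",p=p,d=d)
```

```text
t 17.02 pos [482.4 120.6 109.2] yaw 17.0 j6 -0.13 open 7.0 F [-0.1 -0.2 -2.2]
shift units [-0.04  0.01  0.23] turn units [-0.004  0.004 -0.005]
```

View pics/w10.png

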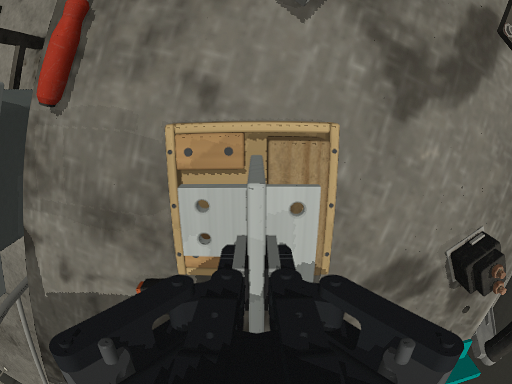

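Run:
```python
from h import *
s=sensors.observe(); p=np.load("w10.npz")["p"]
cv2.imwrite("pics/w10c.png",cv2.resize(p[115:285,155:350],None,fx=4,fy=4,interpolation=cv2.INTER_CUBIC))
print(s["tool_pos"])
```

```text
[482.57763108 120.58192744 109.77400812]
```

View pics/w10c.png

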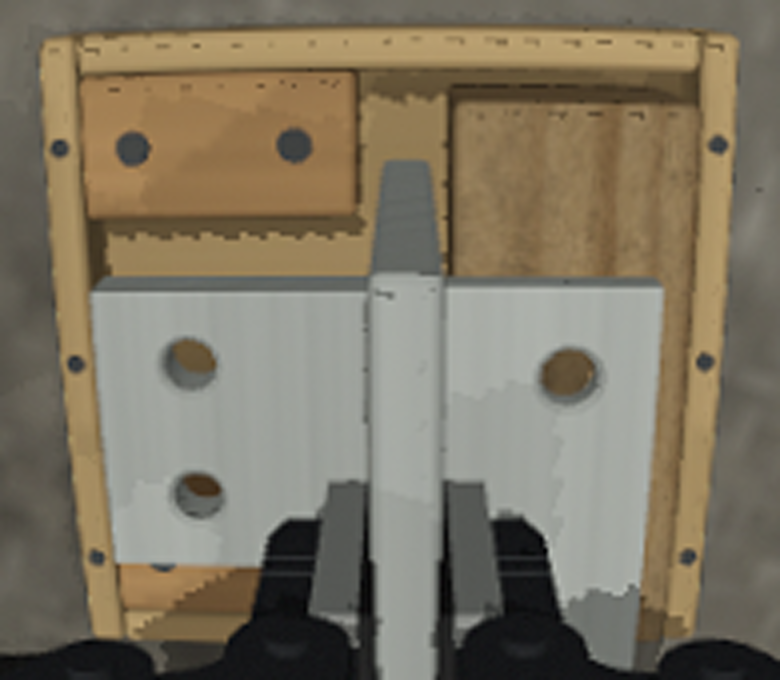

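Run:
```python
from h import *
s=sensors.observe()
f=lambda q:(np.array(q)/4-0.375+[155,115])
zb=s["tool_pos"][2]-52.4
for n,q,z in [("rim corners",[(42,40),(740,38)],24),("cblock inner corner",[(357,70),(360,216)],24),("wood corner",[(453,100)],44),("wood edge",[(452,277)],44),("plate bottom end",[(383,161),(430,161)],zb),("plate top end",[(371,275),(442,275)],zb+78),("foot corners",[(92,292),(115,565)],zb+10)]:
    print(n,tray(wonz(f(q),z,s)).round(1).tolist())
print("tcp",tray(s["tool_pos"]))
```

```text
rim corners [[-68.1, 66.8], [68.9, 66.5]]
cblock inner corner [[-5.8, 59.1], [-5.6, 30.4]]
wood corner [[11.8, 55.2]]
wood edge [[11.8, 23.1]]
plate bottom end [[-0.3, 46.4], [7.5, 46.4]]
plate top end [[0.0, 46.5], [7.3, 46.5]]
foot corners [[-48.4, 26.8], [-48.9, -23.9]]
tcp [[4.80358225 1.74669675]]
```

Request:
play_rows(commands=[[[-0.01, 0.04, 0.2, -0.004, 0.004, -0.005], [0, 0, 0.3, 0, 0, 0], [0, 0, 0.3, 0, 0, 0], [0, 0, 0.1, 0, 0, 0], [0, 0, 0, 0, 0, 0]]])

```text
time_s: 17.7
tool_pos: [483.7, 118.1, 71.6]
tool_rot: [3.141, -0.002, 0.297]
wrist_force: [0.2, 0.5, -1.8]
opening: 7.0
```

Run:
```python
from h import *
s=sensors.observe(); print(tray(s["tool_pos"]))
x,y=T+TR@[4.3,0.2]
need(x,y,58.4,17.1)
```

```text
[[ 5.12619549 -0.96968624]]
t 17.7 pos [483.7 118.1  71.6] yaw 17.0 j6 -0.13 open 7.0 F [ 0.2  0.5 -1.8]
shift units [-0.02 -0.03  0.33] turn units [ 0.001 -0.003 -0.003]
```

Request:
play_rows(commands=[[[-0.02, -0.03, 0.12, 0, 0, 0], [0, 0, 0.1, 0, 0, 0], [0, 0, 0.08, 0, 0, 0], [0, 0, 0.05, 0, 0, 0], [0, 0, 0, 0, 0, 0]]])

```text
time_s: 18.32
tool_pos: [483.4, 119.3, 58.2]
tool_rot: [3.141, -0.004, 0.297]
wrist_force: [-1.4, -0.3, -1.9]
opening: 6.6
```

Run:
```python
from h import *
s=sensors.observe(); print(tray(s["tool_pos"]))
x,y=T+TR@[4.3,0.2]
need(x,y,58.4,17.1)
```

```text
[[5.23352157 0.25055474]]
t 18.32 pos [483.4 119.3  58.2] yaw 17.0 j6 -0.13 open 6.6 F [-1.4 -0.3 -1.9]
shift units [-0.02  0.   -0.  ] turn units [ 0.002 -0.008 -0.002]
```

Request:
play_rows(commands=[[[-0.02, 0, 0.03, 0, -0.008, 0], [0, 0, 0.02, 0, 0, 0], [0, 0, 0, 0, 0, 0]]])

```text
time_s: 18.7
tool_pos: [483.9, 119.3, 58.2]
tool_rot: [3.14, -0.003, 0.297]
wrist_force: [-0.8, 0.1, -1.0]
opening: 7.0
```

Run:
```python
from h import *
need(482.4,119.2,58.4,17.1)
p,d=camera("wrist"); cv2.imwrite("pics/w11.png",p); np.savez("w11.npz",p=p,d=d)
```

```text
t 18.7 pos [483.9 119.3  58.2] yaw 17.0 j6 -0.13 open 7.0 F [-0.8  0.1 -1. ]
shift units [-0.04 -0.01 -0.01] turn units [ 0.002 -0.006 -0.003]
```

View pics/w11.png

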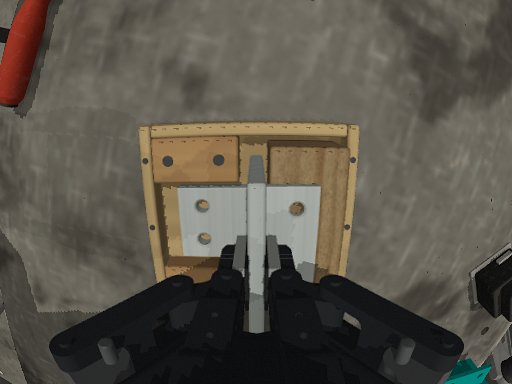

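Request:
play_rows(commands=[[[0, 0, 0, 0, 0, 0], [0, 0, 0, 0, 0, 0], [0, 0, 0, 0, 0, 0], [0, 0, 0, 0, 0, 0], [0, 0, 0, 0, 0, 0], [0, 0, -0.3, 0, 0, 0], [0, 0, -0.8, 0, 0, 0], [0, 0, -1, 0, 0, 0], [0, 0, -1, 0, 0, 0], [0, 0, -0.5, 0, 0, 0], [0, 0, 0, 0, 0, 0]]], jaw=50)

```text
time_s: 20.12
tool_pos: [483.3, 119.3, 210.5]
tool_rot: [3.14, -0.006, 0.297]
wrist_force: [-0.9, -0.5, -0.7]
opening: 68.6
```

Run:
```python
from h import *
need(455.5,322.9,190,68.1)
p,d=camera("wrist"); cv2.imwrite("pics/w12.png",cv2.resize(p[100:260,140:310],None,fx=3.5,fy=3.5)); np.savez("w12.npz",p=p,d=d)
```

```text
t 20.12 pos [483.3 119.3 210.5] yaw 17.0 j6 -0.13 open 68.6 F [-0.9 -0.5 -0.7]
shift units [ 0.82 -5.07  0.51] turn units [ 0.008 -0.01  -1.702]
```

View pics/w12.png

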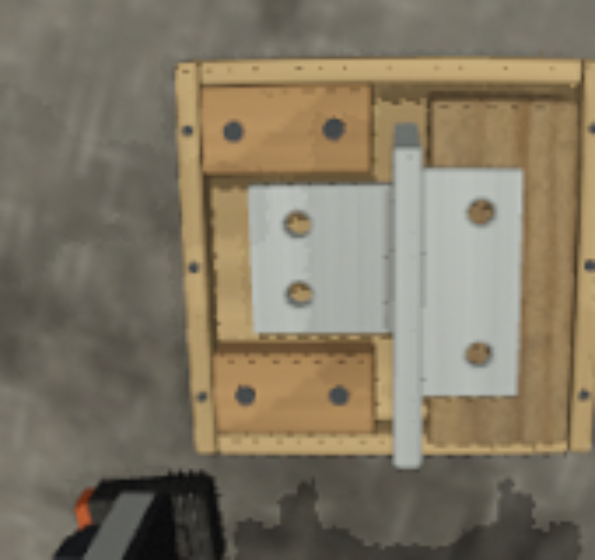

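Run:
```python
from h import *
s=sensors.observe()
f=lambda q:(np.array(q)/3.5-0.36+[140,100])
for n,q,z in [("rim",[(178,63),(197,452)],24),("plate top",[(394,148),(420,148),(394,466),(422,466)],84),("foot",[(248,186),(257,332),(392,186)],16),("ear",[(522,169),(518,395)],51),("cblk",[(370,172),(373,348)],24)]:
    print(n,tray(wonz(f(q),z,s)).round(1).tolist())
need(455.5,322.9,190,68.1)
```

```text
rim [[-68.2, 67.1], [-68.7, -65.1]]
plate top [[0.6, 45.3], [7.4, 45.3], [0.2, -43.5], [8.1, -43.5]]
foot [[-47.8, 25.8], [-46.7, -24.2], [-0.6, 25.3]]
ear [[37.7, 35.6], [38.4, -34.4]]
cblk [[-7.5, 31.0], [-7.1, -27.4]]
t 20.18 pos [483.  119.3 209.5] yaw 17.0 j6 -0.13 open 68.5 F [-0.5  0.3  0.4]
shift units [ 0.83 -5.07  0.48] turn units [ 0.007 -0.007 -1.702]
```

The bracket stands upright and seated: plate x≈4, y≈1 mm, ear over the block. Now the tube.

Request:
play_rows(commands=[[[0.1, -0.8, 0, 0, 0, -0.2], [0, -0.8, 0, 0, 0, -0.3], [-0.3, -0.8, 0, 0, 0, -0.33], [-0.4, -0.6, 0, 0, 0, -0.33], [-0.5, -0.5, 0, 0, 0, -0.33], [0, 0, 0, 0, 0, -0.2], [0, 0, 0, 0, 0, 0]]])

```text
time_s: 21.05
tool_pos: [375.4, 205.5, 201.5]
tool_rot: [-3.137, 0.007, 1.209]
wrist_force: [-0.5, -0.2, -0.8]
opening: 68.7
```

Run:
```python
from h import *
need(455.5,322.9,190,68.1)
```

```text
t 21.05 pos [375.4 205.5 201.5] yaw 69.3 j6 -0.79 open 68.7 F [-0.5 -0.2 -0.8]
shift units [3.46 0.84 0.26] turn units [-0.009  0.013  0.04 ]
```

Request:
play_rows(commands=[[[0.9, 0.2, 0, -0.01, 0.013, 0.04], [0.9, 0.22, 0, 0, 0, 0], [0.9, 0.22, 0, 0, 0, 0], [0.75, 0.2, 0, 0, 0, 0], [0, 0, 0, 0, 0, 0]]])

```text
time_s: 21.68
tool_pos: [460.4, 323.5, 196.8]
tool_rot: [-3.139, 0.004, 1.171]
wrist_force: [-0.0, -0.5, 0.5]
opening: 68.7
```

Run:
```python
from h import *
need(455.5,322.9,190,68.1)
p,d=camera("wrist"); cv2.imwrite("pics/w13.png",p); np.savez("w13.npz",p=p,d=d)
```

```text
t 21.68 pos [460.4 323.5 196.8] yaw 67.1 j6 -0.62 open 68.7 F [-0.  -0.5  0.5]
shift units [-0.06 -0.11  0.17] turn units [-0.005  0.008 -0.034]
```

View pics/w13.png

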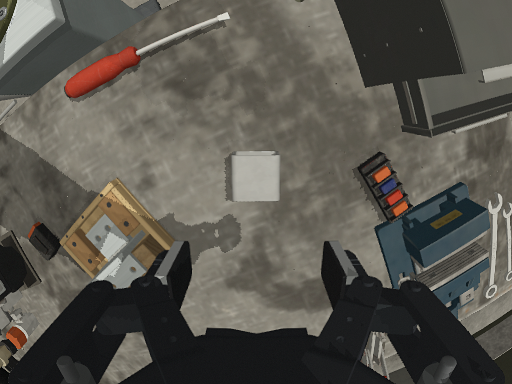

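Run:
```python
from h import *
s=sensors.observe();p=np.load("w13.npz")["p"]
cv2.imwrite("pics/w13c.png",cv2.resize(p[140:215,215:295],None,fx=7,fy=7,interpolation=cv2.INTER_CUBIC))
```

```text
(no output)
```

View pics/w13c.png

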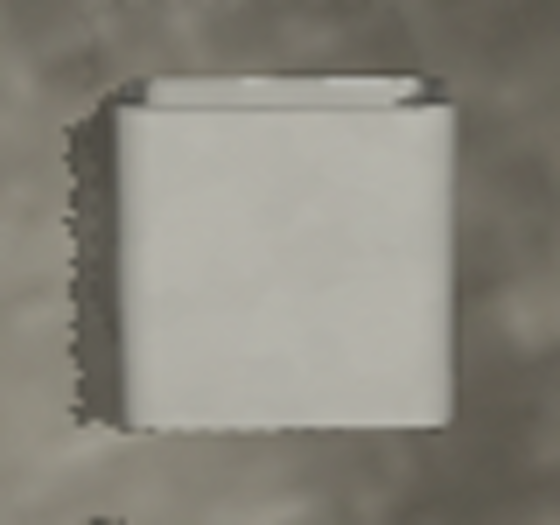

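The crop shows the open end at the top edge (280,90), so the jaws (image x) will close on the tube's closed sides, as wanted.

Run:
```python
from h import *
s=sensors.observe()
f=lambda q:(np.array(q)/7-0.43+[215,140])
X=wonz(f([(118,105),(455,105),(125,430),(452,430)]),34,s)[:,:2]; c=X.mean(0)
d=X[1]+X[3]-X[0]-X[2]; e=X[0]+X[1]-X[2]-X[3]
print(X.round(1).tolist(),c,np.linalg.norm(d)/2,np.degrees(np.arctan2(d[1],d[0])),np.linalg.norm(e)/2,np.degrees(np.arctan2(e[1],e[0]))-90)
need(456,323,80,68.1)
```

```text
[[423.0, 309.8], [442.5, 355.9], [469.6, 290.2], [489.2, 336.7]] [456.06873936 323.18275492] 50.275799293296025 67.14414202913623 50.56600898745766 67.41256616680042
t 21.73 pos [459.9 322.8 196.8] yaw 67.1 j6 -0.62 open 68.6 F [-0.2  0.2 -0.6]
shift units [-0.02 -0.08  2.92] turn units [-0.005  0.009 -0.034]
```

Request:
play_rows(commands=[[[-0.02, -0.08, 0.8, 0, 0.009, -0.01], [0, 0, 0.9, 0, 0, 0], [0, 0, 0.9, 0, 0, 0], [0, 0, 0.5, 0, 0, 0], [0, 0, 0, 0, 0, 0]]])

```text
time_s: 22.35
tool_pos: [454.3, 319.5, 68.8]
tool_rot: [-3.138, 0.002, 1.166]
wrist_force: [0.1, 0.6, 0.5]
opening: 68.5
```

Run:
```python
from h import *
need(456,323.1,13,67.4)
```

```text
t 22.35 pos [454.3 319.5  68.8] yaw 66.8 j6 -0.62 open 68.5 F [0.1 0.6 0.5]
shift units [0.1  0.01 1.39] turn units [-0.007  0.003 -0.019]
```

Request:
play_rows(commands=[[[0.1, 0, 0.3, 0, 0, -0.019], [0.02, 0, 0.5, 0, 0, 0], [0, 0, 0.4, 0, 0, 0], [0, 0, 0.15, 0, 0, 0], [0, 0, 0, 0, 0, 0]]])

```text
time_s: 22.98
tool_pos: [457.3, 324.5, 15.2]
tool_rot: [-3.141, -0.002, 1.175]
wrist_force: [-0.8, 1.2, 1.1]
opening: 68.5
```

Run:
```python
from h import *
need(456,323.1,13,67.4)
```

```text
t 22.98 pos [457.3 324.5  15.2] yaw 67.4 j6 -0.63 open 68.5 F [-0.8  1.2  1.1]
shift units [-0.04 -0.02  0.05] turn units [-0.002 -0.004 -0.002]
```

Request:
play_rows(commands=[[[-0.04, -0.02, 0.03, 0, 0, 0], [0, 0, 0, 0, 0, 0]]])

```text
time_s: 23.22
tool_pos: [456.3, 323.5, 14.8]
tool_rot: [-3.141, -0.003, 1.175]
wrist_force: [0.4, 0.1, 0.7]
opening: 68.4
```

Request:
play_rows(commands=[[[0, 0, 0, 0, 0, 0], [0, 0, 0, 0, 0, 0], [0, 0, 0, 0, 0, 0], [0, 0, 0, 0, 0, 0], [0, 0, 0, 0, 0, 0], [0, 0, 0, 0, 0, 0]]], jaw=255)

```text
time_s: 23.98
tool_pos: [456.6, 323.7, 15.6]
tool_rot: [3.141, -0.004, 1.176]
wrist_force: [0.8, -1.5, 1.0]
opening: 50.6
```

Request:
play_rows(commands=[[[0, 0, -0.3, 0, 0, 0], [0, 0, -0.8, 0, 0, 0], [0, 0, -0.9, 0, 0, 0], [0, 0, -0.9, 0, 0, 0], [0, 0, -0.6, 0, 0, 0], [0, 0, 0, 0, 0, 0]]])

```text
time_s: 24.72
tool_pos: [455.6, 322.8, 162.3]
tool_rot: [3.142, -0.004, 1.176]
wrist_force: [-0.0, 0.4, -2.1]
opening: 50.2
```

Run:
```python
from h import *
x,y=T+TR@[-29,0.7]
need(x,y,150,107.1)
p,d=camera("wrist"); cv2.imwrite("pics/w14.png",p); np.savez("w14.npz",p=p,d=d)
for P in [(-26,-25,-18.4),(26,-25,-18.4),(-26,25,-18.4),(26,25,-18.4),(26,-25,15.6),(-26,-25,15.6)]: print(P,wp(P).round(1))
```

```text
t 24.73 pos [455.6 322.8 162.3] yaw 67.4 j6 -0.63 open 50.2 F [-0.   0.4 -2.1]
shift units [-4.97  1.94  0.29] turn units [ 0.002 -0.006 -1.325]
(-26, -25, -18.4) [199.1 223.1]
(26, -25, -18.4) [312.9 223.1]
(-26, 25, -18.4) [206.9 309.9]
(26, 25, -18.4) [305.1 309.9]
(26, -25, 15.6) [302.1 200.6]
(-26, -25, 15.6) [209.9 200.6]
```

View pics/w14.png

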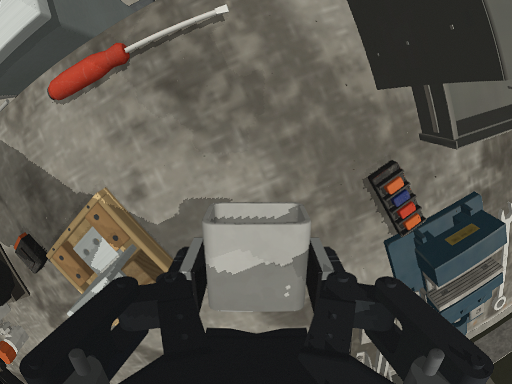

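Request:
play_rows(commands=[[[-0.9, 0.35, 0, 0, 0, -0.33], [-0.9, 0.2, 0, 0, 0, -0.33], [-0.9, 0, 0, 0, 0, -0.33], [-0.9, -0.1, 0, 0, 0, -0.3], [-0.6, -0.15, 0, 0, 0, 0], [0, 0, 0, 0, 0, 0]]])

```text
time_s: 25.52
tool_pos: [451.2, 144.1, 152.6]
tool_rot: [-3.129, -0.002, 1.874]
wrist_force: [0.5, 1.1, -2.9]
opening: 50.2
```

Run:
```python
from h import *
x,y=T+TR@[-29,0.7]
need(x,y,120,107.1)
```

```text
t 25.52 pos [451.2 144.1 152.6] yaw 107.4 j6 -1.64 open 50.2 F [ 0.5  1.1 -2.9]
shift units [-0.82 -0.26  0.82] turn units [-0.023 -0.003  0.009]
```

Request:
play_rows(commands=[[[-0.5, -0.15, 0.2, -0.02, 0, 0.009], [-0.32, -0.1, 0.2, 0, 0, 0], [0, 0, 0.2, 0, 0, 0], [0, 0, 0, 0, 0, 0]]])

```text
time_s: 26.02
tool_pos: [450.2, 110.5, 125.2]
tool_rot: [-3.136, -0.003, 1.869]
wrist_force: [-0.9, 0.9, -2.4]
opening: 50.3
```

Run:
```python
from h import *
x,y=T+TR@[-29,0.7]
need(x,y,100,107.1)
p,d=camera("wrist"); cv2.imwrite("pics/w15.png",p); np.savez("w15.npz",p=p,d=d)
```

```text
t 26.02 pos [450.2 110.5 125.2] yaw 107.1 j6 -1.71 open 50.3 F [-0.9  0.9 -2.4]
shift units [-0.03  0.01  0.63] turn units [-0.011 -0.005  0.   ]
```

View pics/w15.png

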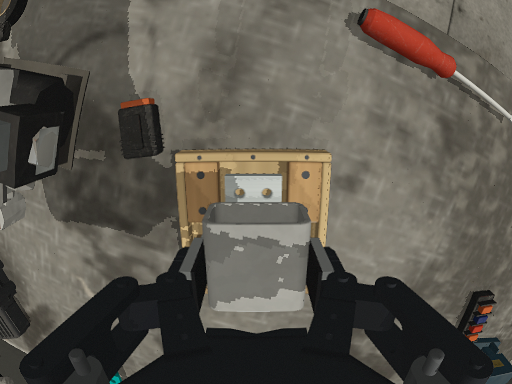

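Run:
```python
from h import *
p=np.load("w15.npz")["p"]
cv2.imwrite("pics/w15c.png",cv2.resize(p[140:260,165:345],None,fx=4.4,fy=4.4,interpolation=cv2.INTER_CUBIC))
```

```text
(no output)
```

View pics/w15c.png

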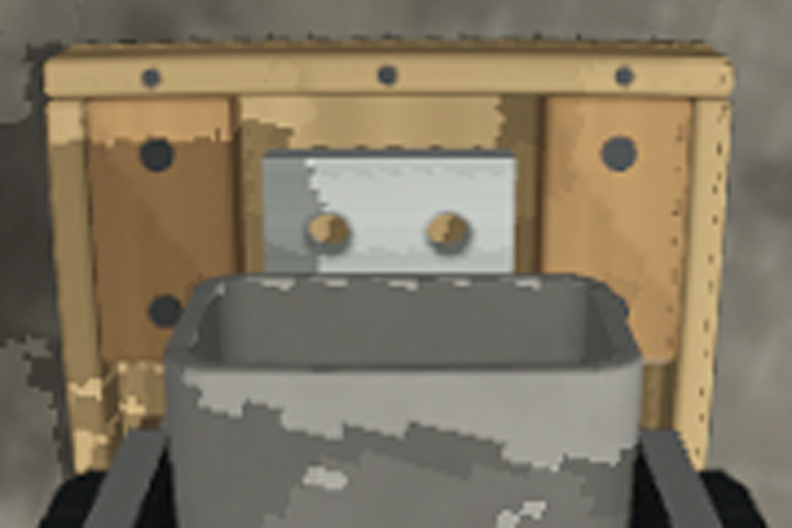

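Run:
```python
from h import *
s=sensors.observe(); s["tool_pos"]
f=lambda q:(np.array(q)/4.4-0.39+[165,140])
zb=s["tool_pos"][2]-15.6
for n,q,z in [("rim",[(45,58),(733,57)],24),("cblk edges",[(232,97),(545,97),(237,270)],24),("foot",[(263,155),(516,155)],16),("tube bottom far edge",[(205,276),(607,276)],zb),("tube top far edge",[(168,370),(640,370)],zb+34)]:
    print(n,z,tray(wonz(f(q),z,s)).round(1).tolist())
print("tcp",tray(s["tool_pos"])); need(450,110,100,107.1)
```

```text
rim 24 [[-69.2, -65.9], [-69.3, 66.8]]
cblk edges 24 [[-60.9, -29.4], [-60.9, 30.3], [-26.4, -29.5]]
foot 16 [[-47.8, -24.5], [-47.8, 25.7]]
tube bottom far edge 109.99683861230109 [[-52.5, -22.5], [-52.5, 29.2]]
tube top far edge 143.99683861230108 [[-53.1, -21.5], [-53.1, 27.5]]
tcp [[-28.93193785   1.66024778]]
t 26.07 pos [450.4 110.6 125.6] yaw 107.1 j6 -1.71 open 50.4 F [-0.5  0.2 -2.8]
shift units [-0.01 -0.01  0.64] turn units [-0.01  -0.005  0.001]
```

Run:
```python
from h import *
for i in range(3): print(get_calibration("wrist")["hand_eye"][:3,3])
print(wp((-26,-25,-18.4)),wp((26,-25,-18.4)),wp((-23,-55,-18.5)),wp((23,-55,-18.5)), wp((0,-55,-18.5)),wp((0,-25,-18.4)))
```

```text
[   1.21023847  -74.87786335 -142.9535029 ]
[   1.21023847  -74.87786335 -142.9535029 ]
[   1.21023847  -74.87786335 -142.9535029 ]
[196.53060773 222.19877835] [310.48857582 222.26181541] [199.50430733 156.87477264] [307.15345619 156.78836202] [253.23639169 156.39534372] [253.41230183 222.55085677]
```

```bash
for i in 1 2 3 4 5 6 7 8; do python3 -c "
from rig import *
print(get_calibration('wrist')['hand_eye'][:3,3], get_calibration('top')['t'])"; done
```

```text
[   1.21023847  -74.87786335 -142.9535029 ] [ 226.09139812  612.34592977 1231.80440943]
[   1.21023847  -74.87786335 -142.9535029 ] [ 226.09139812  612.34592977 1231.80440943]
[   1.21023847  -74.87786335 -142.9535029 ] [ 226.09139812  612.34592977 1231.80440943]
[   1.21023847  -74.87786335 -142.9535029 ] [ 226.09139812  612.34592977 1231.80440943]
[   1.21023847  -74.87786335 -142.9535029 ] [ 226.09139812  612.34592977 1231.80440943]
[   1.21023847  -74.87786335 -142.9535029 ] [ 226.09139812  612.34592977 1231.80440943]
[   1.21023847  -74.87786335 -142.9535029 ] [ 226.09139812  612.34592977 1231.80440943]
[   1.21023847  -74.87786335 -142.9535029 ] [ 226.09139812  612.34592977 1231.80440943]
```

Request:
play_rows(commands=[[[-0.06, -0.06, 0.2, -0.01, -0.005, 0], [0, 0, 0.4, 0, 0, 0], [0, 0, 0.4, 0, 0, 0], [0, 0, 0.3, 0, 0, 0], [0, 0, 0, 0, 0, 0]]])

```text
time_s: 26.7
tool_pos: [448.7, 108.5, 71.6]
tool_rot: [3.139, 0.0, 1.871]
wrist_force: [0.5, 0.7, -2.0]
opening: 50.2
```

Run:
```python
from h import *
s=sensors.observe(); print(tray(s["tool_pos"]))
x,y=T+TR@[-31.4,-0.7]; need(x,y,31.6,107.1)
p,d=camera("wrist"); cv2.imwrite("pics/w16.png",cv2.resize(p[140:260,145:365],None,fx=3.6,fy=3.6,interpolation=cv2.INTER_CUBIC)); np.savez("w16.npz",p=p,d=d)
```

```text
[[-31.12072648   0.19903348]]
t 26.7 pos [448.7 108.5  71.6] yaw 107.2 j6 -1.71 open 50.2 F [ 0.5  0.7 -2. ]
shift units [-0.02 -0.01  1.  ] turn units [0.005 0.001 0.004]
```

View pics/w16.png

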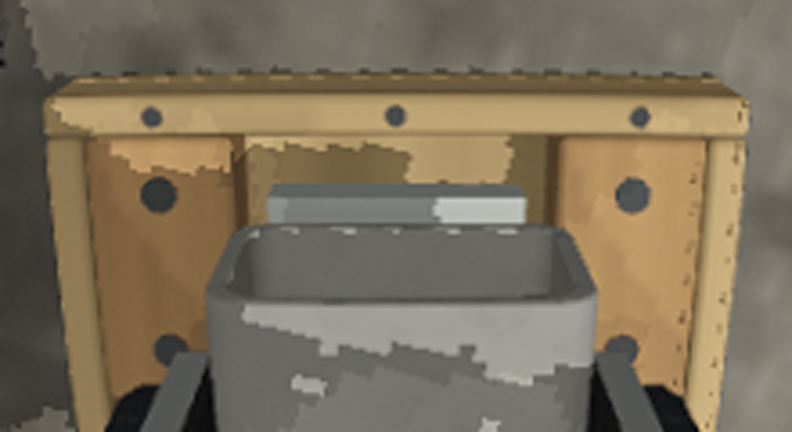

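Run:
```python
from h import *
s=sensors.observe()
f=lambda q:(np.array(q)/3.6-0.36+[145,140])
zb=s["tool_pos"][2]-15.6
for n,q,z in [("rim",[(45,95),(748,95)],24),("cblk edges",[(235,137),(558,137)],24),("foot",[(267,197),(527,197)],16),("tube bottom far edge",[(238,227),(568,227)],zb),("tube top far edge",[(208,301),(596,301)],zb+34)]:
    print(n,z,tray(wonz(f(q),z,s)).round(1).tolist())
print("tcp",tray(s["tool_pos"])); print(get_calibration("wrist")["hand_eye"][:3,3])
```

```text
rim 24 [[-69.3, -65.8], [-69.5, 66.4]]
cblk edges 24 [[-60.8, -29.4], [-60.9, 30.2]]
foot 16 [[-46.9, -24.9], [-47.0, 25.8]]
tube bottom far edge 56.51172538521286 [[-54.0, -24.3], [-54.2, 27.5]]
tube top far edge 90.51172538521286 [[-55.3, -23.2], [-55.5, 26.0]]
tcp [[-30.80143666   0.13783174]]
[   1.21174026  -74.87258542 -142.96945784]
```

Request:
play_rows(commands=[[[-0.03, 0, 0.2, 0.004, 0, 0.004], [0, 0, 0.3, 0, 0, 0], [0, 0, 0.25, 0, 0, 0], [0, 0, 0, 0, 0, 0]]])

```text
time_s: 27.25
tool_pos: [449.9, 107.4, 40.7]
tool_rot: [3.139, 0.001, 1.869]
wrist_force: [0.4, -1.6, -1.8]
opening: 50.0
```

Run:
```python
from h import *
s=sensors.observe(); print(tray(s["tool_pos"]))
x,y=T+TR@[-31,-1.0]; need(x,y,31.6,107.1)
```

```text
[[-30.3240365   -1.23105603]]
t 27.25 pos [449.9 107.4  40.7] yaw 107.1 j6 -1.71 open 50.0 F [ 0.4 -1.6 -1.8]
shift units [ 0.01 -0.02  0.23] turn units [ 0.005  0.001 -0.   ]
```

Request:
play_rows(commands=[[[0, -0.01, 0.1, 0.004, 0, 0], [0, 0, 0.08, 0, 0, 0], [0, 0, 0.06, 0, 0, 0], [0, 0, 0, 0, 0, 0]]])

```text
time_s: 27.75
tool_pos: [450.1, 107.4, 31.7]
tool_rot: [3.14, 0.001, 1.869]
wrist_force: [0.7, 0.2, -2.0]
opening: 50.3
```

Run:
```python
from h import *
s=sensors.observe(); print(tray(s["tool_pos"]))
x,y=T+TR@[-31,-1.0]; need(x,y,31.6,107.1)
```

```text
[[-30.12253131  -1.32262121]]
t 27.75 pos [450.1 107.4  31.7] yaw 107.1 j6 -1.71 open 50.3 F [ 0.7  0.2 -2. ]
shift units [ 0.01 -0.02  0.  ] turn units [ 0.003  0.002 -0.   ]
```

Request:
play_rows(commands=[[[0, 0, 0.04, 0, 0, 0], [0, 0, 0.02, 0, 0, 0], [0, 0, 0, 0, 0, 0]]])

```text
time_s: 28.12
tool_pos: [450.5, 107.5, 31.8]
tool_rot: [3.139, 0.001, 1.869]
wrist_force: [-0.2, 0.4, -2.6]
opening: 50.1
```

Request:
play_rows(commands=[[[0, 0, 0.06, 0, 0, 0], [0, 0, 0.06, 0, 0, 0], [0, 0, 0, 0, 0, 0]]])

```text
time_s: 28.5
tool_pos: [451.1, 107.5, 32.0]
tool_rot: [3.138, 0.001, 1.869]
wrist_force: [-0.3, -0.7, -2.6]
opening: 50.4
```

Run:
```python
from h import *
p,d=camera("wrist"); cv2.imwrite("pics/w17.png",cv2.resize(p[140:320,145:365],None,fx=3.2,fy=3.2,interpolation=cv2.INTER_CUBIC)); np.savez("w17.npz",p=p,d=d)
```

```text
(no output)
```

View pics/w17.png

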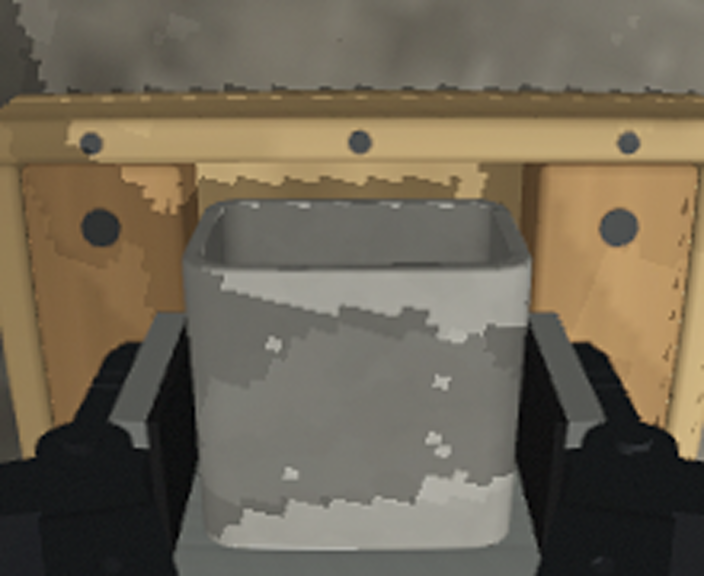

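Request:
play_rows(commands=[[[0, 0, 0, 0, 0, 0], [0, 0, 0, 0, 0, 0], [0, 0, 0, 0, 0, 0], [0, 0, 0, 0, 0, 0], [0, 0, -0.2, 0, 0, 0], [0, 0, -0.5, 0, 0, 0], [0, 0, -0.9, 0, 0, 0], [0, 0, -1, 0, 0, 0], [0, 0, -1, 0, 0, 0], [0, 0, -0.5, 0, 0, 0], [0, 0, 0, 0, 0, 0], [0, 0, 0, 0, 0, 0]]], jaw=50)

```text
time_s: 30.05
tool_pos: [449.8, 107.4, 202.6]
tool_rot: [3.137, 0.001, 1.869]
wrist_force: [-0.2, -0.3, -0.4]
opening: 68.6
```

Run:
```python
from h import *
s=sensors.observe(); print(s["tool_pos"],s["opening"])
p,d=camera("wrist"); cv2.imwrite("pics/w18.png",cv2.resize(p[120:300,145:365],None,fx=3.2,fy=3.2,interpolation=cv2.INTER_CUBIC)); np.savez("w18.npz",p=p,d=d)
p,d=camera("side"); cv2.imwrite("pics/s18.png",cv2.resize(p[130:300,180:370],None,fx=3.5,fy=3.5,interpolation=cv2.INTER_CUBIC))
```

```text
[449.81059728 107.44954157 202.62078351] 68.60294060610633
```

View pics/w18.png

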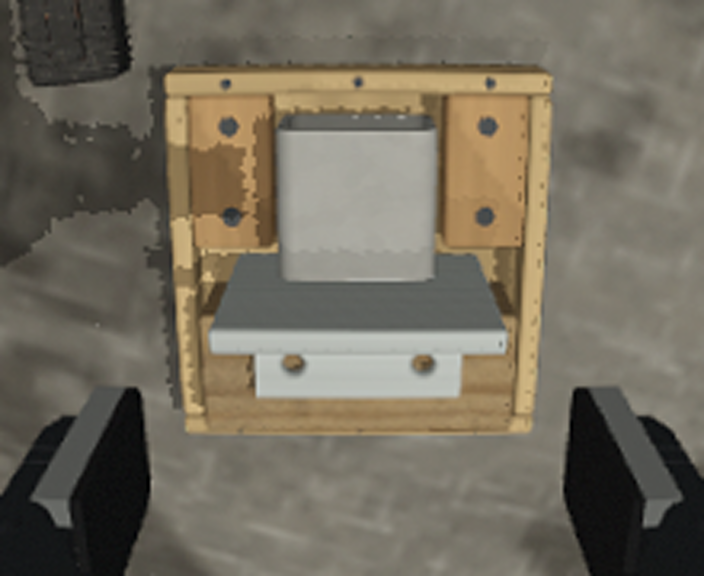

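View pics/s18.png

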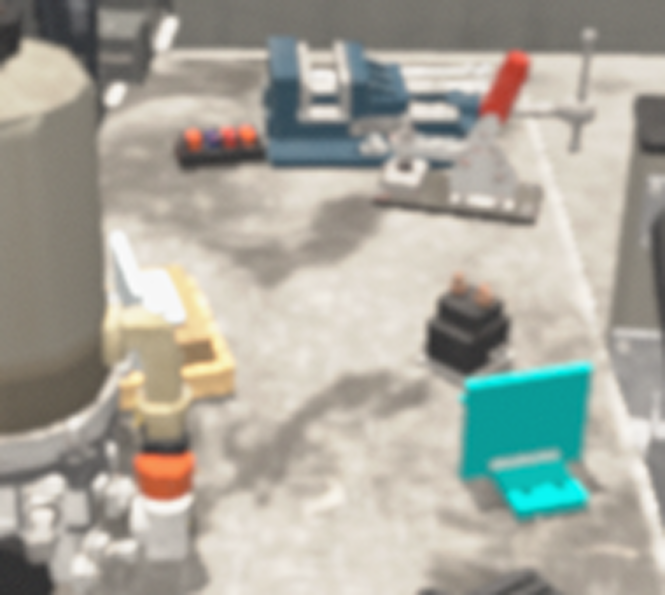

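All three parts are in the tray. Next I check heights, tilt and positions from the wrist image and depth.

Run:
```python
from h import *
s=sensors.observe(); z=np.load("w18.npz"); d=cv2.medianBlur(z["d"],3)
f=lambda q:(np.array(q)/3.2-0.34+[145,120])
for n,q,zz in [("rim",[(165,73),(553,73),(186,432),(533,432)],24),("cblk",[(272,97),(443,97)],24),("tube top",[(280,130),(437,130),(282,279),(434,279)],50),("plate +x top edge",[(213,353),(507,351)],84),("plate -x top edge",[(211,332),(504,330)],84),("ear end",[(258,398),(460,396)],51)]:
    print(n,tray(wonz(f(q),zz,s)).round(1).tolist())
c=get_calibration("wrist");H=np.array(c["hand_eye"]);K=np.array(c["intrinsics"]);R=Ro.from_euler("xyz",s["tool_rot"]).as_matrix()
def patch(n,x0,x1,y0,y1):
    (u0,v0),(u1,v1)=f([(x0,y0),(x1,y1)]).round().astype(int)
    v,u=np.mgrid[v0:v1+1,u0:u1+1]; q=np.c_[u.ravel(),v.ravel()]
    o,r=wray(q,s); rc=r@R@H[:3,:3]; X=o+r*(d[q[:,1],q[:,0]]/rc[:,2])[:,None]
    A=np.c_[tray(X),np.ones(len(X))]; co=np.linalg.lstsq(A,X[:,2],rcond=None)[0]
    print(n,"z",X[:,2].mean().round(1),"slope",co[:2].round(3),"n",len(X))
patch("tube top",290,425,145,265); patch("ear",262,455,362,392); patch("wood",215,245,360,395); patch("wood2",220,500,405,425);patch("cblk",200,260,110,235)
patch("plate top",220,500,337,346)
```

```text
rim [[-69.3, -65.8], [-69.4, 67.1], [67.6, -65.9], [67.5, 67.8]]
cblk [[-60.4, -29.0], [-60.4, 29.2]]
tube top [[-53.6, -24.3], [-53.6, 25.2], [-4.0, -24.7], [-4.0, 25.3]]
plate +x top edge [[7.9, -43.3], [7.2, 45.1]]
plate -x top edge [[1.1, -43.6], [0.4, 43.8]]
ear end [[39.1, -34.1], [38.3, 35.4]]
tube top z 50.2 slope [0.004 0.001] n 1634
ear z 50.7 slope [ 0.062 -0.001] n 610
wood z 44.2 slope [0.004 0.014] n 120
wood2 z 44.1 slope [-0.003  0.   ] n 623
cblk z 24.2 slope [0.001 0.004] n 800
plate top z 84.2 slope [ 0.021 -0.001] n 356
```

Run:
```python
from h import *
a=np.load("top0.npz")["p"]; p,d=camera("top")
for n,(u0,u1,v0,v1) in dict(fuse=(158,184,196,236),contactor=(280,318,118,158),connector=(336,362,243,273)).items():
    print(n,cv2.absdiff(a[v0:v1,u0:u1],p[v0:v1,u0:u1]).mean().round(1), cv2.phaseCorrelate(a[v0:v1,u0:u1,1].astype(np.float64),p[v0:v1,u0:u1,1].astype(np.float64)))
from rig import finish_job
print(finish_job())
```

```text
fuse 5.1 ((0.5032586202992047, -0.037392436270717866), 0.9874796337154967)
contactor 6.4 ((0.011241858400659055, 0.03542090094296668), 1.008097477941756)
connector 35.9 ((0.023045374006036567, 0.49763498328378475), 0.2342006656679748)
the job is handed in; nothing more can be done
None
```

I packed the three parts in order (wood block, white stepped bracket, square tube), released them, lifted the gripper clear and handed the job in at about 30 s. No verdict was reported.

The last wrist-camera check, in the tray's frame:

| Part | x (mm) | y (mm) | Height | Result |
|---|---|---|---|---|
| Wood block | about 34 | about 0 | top at 44 mm | flat in the bay |
| Bracket | about 4 | about 1 | plate top at 84 mm, ear top at 51 mm | upright, ear over the block |
| Tube | about -29 | about 0 | top at 50 mm | level on the foot |

The block's x and y are from the check made just after it was placed; at the end only its height was re-measured.

**Disagreements and weak checks:**
- **Bracket tilt:** the depth fit over the ear gave a slope of 0.06 rad along x, still under the 0.1 limit. The plate and ear edge positions showed no tilt, so I put it down to a narrow, noisy patch.
- **Wrist calibration:** the wrist camera's reported calibration drifted by about 2.5 mm during the job, so I set the final placings by comparing each part with the tray in the same image.
- **Tube touchdown:** the force barely changed when the tube reached the foot. I judged contact from the height, which stopped where expected.
- **Bystanders:** the top view showed the fuse carrier and contactor unmoved. The same check on the connector was inconclusive because the picture there had changed, probably from the arm's shadow or cover. The gripper never went near it, and in the wrist view after the tube was placed it still lay beside the tray.

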